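# Load the bowl cutter with chocolate

### The job

Get the bowl cutter ready to chop chocolate: first fit the blade on the spindle in the bowl, turning it until it drops fully home, then put every chocolate block on the board into the bowl, then put the lid on and turn it clockwise until its red tab is fully home under the catch. Turn the speed dial back to the mark with one dot, and do not disturb the pitcher, the jar or the tamper.

Things in the scene. Friction and masses are not known exactly. Their poses are not given: they have to be found in the camera images.
- machine: Bowl cutter (food processor), fixed: a clear bowl on a low aluminium plinth, a red motor housing beside it. Origin on the bowl's axis at counter height; z up; +y from the bowl to the housing. Bowl: inner radius 96 mm, outer 103, floor at z = 65, rim at z = 180. Housing: y from 125 to 275, x from -90 to 90, top at z = 180; beside the bowl its catch rises to z = 193.
- bowl_mouth (a point): Centre of the bowl's rim, 115 mm above its floor. Axes as the machine's. For the lid: the underside of its disc lies on this rim when seated.
- bowl_floor (a point): Centre of the bowl floor, foot of the steel motor spindle: 16 mm thick, upright, tapered tip 47 mm above the floor. A level cross-pin, 6 mm thick, 36 mm end to end, goes through it, its top 9 mm above the floor. The motor stops anywhere: the pin's direction is not known (the axes here are the machine's), and the spindle does not turn by hand.
- blade_grip (a point): Blade unit: grey plastic hub, 104 mm tall, with two steel wings (reach 83 mm) 14 and 40 mm above its foot; it stands upright. This point: on the axis, middle of the grip cap, 87 mm above the foot. The cap is 44 mm along x, 26 mm along y (grip across y), from 70 to 104 mm above the foot. Axes: z up the hub, wings along +x (low) and -x (high). Home: 152 mm above the counter.
- blade_foot (a point): Centre of the blade hub's foot (40 mm across). From below: a 19 mm square bore 60 mm deep, and across the foot, along x, a slot 10 mm wide, 11 mm deep. Lowered over the spindle the foot first rests on the cross-pin, 9 mm above the bowl floor; turned until the slot meets the pin (within about 0.1 rad; every half turn) it can drop these 9 mm to the floor.
- lid_grip (a point): Lid: clear disc of radius 106 mm with a black bar handle, 70 mm along x, 22 mm along y (grip across y), 30 mm tall. This point: middle of the handle, 22 mm above the underside of the disc (a centring skirt of radius 93 goes 8 mm further down); 202 mm above the counter when seated on the bowl. Axes: z up, the red tab points along +y.
- lid_tab (a point): Middle of the lid's red tab, 24 mm wide and 6 mm thick, which stands out from the lid's rim along the lid's +y, 112 mm from its axis (outer end 120 mm), 19 mm below the handle's middle.
- catch (a point): Where the tab's middle belongs: beneath the black catch on the housing, 112 mm from the bowl's axis along the machine's +y. The catch overhangs the tab from above with 2 mm to spare: set the lid on the rim with the tab at least 0.5 rad anticlockwise (from above) of here and turn it clockwise; a stop ends the turn when the tab is home.
- dial (a joint): Speed dial, rad, growing clockwise seen from above: 0 off (red dot, towards the machine's -x), 0.8 the mark with one dot, 1.6 two dots, 2.4 three, 3.2 four; ends at 3.4. Light friction, about 0.06 N m; stays where it is left.
- dial_grip (a point): Middle of the dial's grip bar, on its upright axis: 46 mm along x, 14 mm along y (grip across y), top 9 mm above this point; white pointer towards -x; turns with the dial. It sits in a square recess in the top of the housing, 96 mm wide (sides along the machine's axes) and 26 mm deep: recess floor 154, bar top 183, housing top 180 mm above the counter. Foot disc radius 23, 6 mm high.
- choc1_mid (a point): Block of dark chocolate, 60 mm along x, 40 mm along y, 25 mm high; this point is 10 mm above its underside at its middle. At the start it lies on the board (18 mm thick). May be absent.
- choc2_mid (a point): Block of dark chocolate, 60 mm along x, 40 mm along y, 25 mm high; this point is 10 mm above its underside at its middle. At the start it lies on the board (18 mm thick). May be absent.
- choc3_mid (a point): Block of dark chocolate, 60 mm along x, 40 mm along y, 25 mm high; this point is 10 mm above its underside at its middle. At the start it lies on the board (18 mm thick). May be absent.
- choc4_mid (a point): Block of dark chocolate, 60 mm along x, 40 mm along y, 25 mm high; this point is 10 mm above its underside at its middle. At the start it lies on the board (18 mm thick). May be absent.
- pitcher: Steel milk pitcher, 94 mm wide, 105 mm high; not part of the job. Origin under its centre.
- tin: Amber jar, 72 mm wide, 110 mm high; not part of the job. Origin under its centre.
- tamper: Wooden-handled coffee tamper, 58 mm wide, 92 mm high; not part of the job. Origin under its centre.
Things that resemble listed ones, but are neither listed nor needed, are in the scene too. Of the things shaped like the part that bears lid_grip, the clear one is meant. Leave any turquoise look-alike of the part that bears choc2_mid alone.

How it is judged:
By the outcome, as a careful person would: the job done as asked, in the order asked, and still so for the second after the job is handed in, with the robot touching nothing.
Of choc1, choc2, choc3, choc4 only 2 to 4 are there at a start; the rules pass over those that are not, and their reading is None.
At some moment in a run one of choc1, choc2, choc3, choc4 may be knocked a few centimetres aside while the robot is not near it.
Once in a run the grip may slacken for a moment while it holds something.
It also fails if it takes over 210 s, if anything falls off the work surface, if the arm or the gripper's body presses on something with over 40 N, if the wrist force passes 120 N, or if a joint passes its speed limit or range.

### The arm

A 6-joint arm with a two-finger parallel gripper is mounted at the origin on the work surface. World frame = base frame: x ahead of the robot, y to its left, z up, the work surface at z = 0. Lengths are in mm, angles in rad, forces in N, time in s.
With the tool pointing down it reaches from about 350 to 975 mm from the base axis. Payload 7.1 kg.
Tool frame: the origin (TCP) lies at the very end of the fingers, on their centre line; the grasp point (between the pads) lies 19 mm behind it; x points along the fingers, y is the direction in which the jaws open and shut, and the axes are right-handed (so a half turn about x gives the same grasp; the last joint's range is limited). The gripper opens to 88 mm and grips with 3 to 60 N. Pads are 20 mm wide; open, the fingers measure 115 mm over their backs; the gripper's body (75 mm by 178 mm) begins 61 mm behind the grasp point.
Start: joints at [-1.134, 0.423, 1.63, -0, 1.089, -0.019], TCP at [275.127, -561.168, 222.675] pointing down, gripper open.
Joint ranges: [-3, 3], [-0.9, 2.11], [0.09, 2.58], [-1.31, 4.45], [0.11, 2.69], [-2.54, 2.54]. Speed limits (rad/s): [2.39, 2.39, 3.01, 3.14, 3.14, 3.14].

### API

Orientations are given as a rotation vector (axis times angle).
In Python, from workcell import ctrl gives the robot as it stands. The module is installed in compiled form; this text tells all that it offers.
- The arm moves only by the tool carry_out, never from a script. Its argument "commands" is a list of rows, each a list of 6 numbers: the shift along the tool's x, y, z in m, then the turn, a rotation vector about the tool's x, y, z in degrees. In form: [[tx, ty, tz, rx, ry, rz], ...]. A call has 1 to 8 rows; each row shifts and turns the pose as measured when the row begins, along the tool's axes as they then stand; what a row does not reach is not made up. A row lasts 1/8 s, in which the tool goes at most 62.5 mm and 10.7 degrees, less where a joint would pass 70% of its speed; a pose out of reach is approached as far as the arm can. A call with a gripper value outside its range is refused whole. "grip" is the closure, from 0 (fully open) to 1 (shut), set as the call begins (left out, the last holds). The fingers move at their own pace and stop on an object; the grip force is fixed at half the most. Time passes only in rows, so rows that do not move let the fingers close. It gives the time, the measured TCP pose, the force and the opening at its end, in the units of the state.
- ctrl.get_obs(): the state, without advancing time (a new reading comes with each control period).
- ctrl.get_image(name): name is "side" or "top"; returns a dict with "pixels" (420x560x3 uint8, blue, green, red), "intrinsics" (3x3 intrinsics, pixels), "rvec" (rotation vector, rad) and "tvec" (3), from world to camera coordinates, as OpenCV has them. Camera axes: x right, y down, z forward; pixel columns grow to the right and rows downward; lengths in mm; the calibration is good to about 2 mm. A picture is of the moment at which its call begins. There is no depth.
- ctrl.close_job(): hands the job in, once; it reports no verdict.
The state is a dict: "t": time; "qpos": joint angles; "qvel": joint speeds; "joint_torque": joint torques, N m; "ee_pos": TCP position; "orientation": TCP orientation; "ft_force": force on the tool from outside, world axes, zero at the start; "moment": the same for the moment, N m; "width": finger opening in mm.
Only numpy, scipy, OpenCV 4.12 (cv2) and the standard library are available. Lean on these libraries where they do the work, as an engineer would, in place of code of your own. Each camera call takes 0.05 s, during which the arm holds its last target. There are 200 camera calls.

## Working session

There is one attempt and no reset: what is moved stays moved. The work goes in short steps, Python scripts to look and compute and a tool call to move; the robot and the scene stay as the last step left them, time stands still between calls to the robot, and variables do not carry over. Pictures are saved under pics/ and viewed, about 12 in all and at most 16, crops included, and the job is handed in when it is done.

Besides the shell and the picture viewer there is one more tool, called after "Call:" in YAML: its name, and indented under it one key for each argument. carry_out: Moves the arm, as the interface text tells. Its arguments: {"type":"object","properties":{"commands":{"type":"array"},"grip":{"type":"number"}},"required":["commands"]}

```bash
mkdir -p pics
cat > h.py <<'E'
import numpy as np, cv2
from scipy.spatial.transform import Rotation as R
from workcell import ctrl
def im(name,fn=None,crop=None,s=1):
    d=ctrl.get_image(name); p=np.ascontiguousarray(d["pixels"])
    np.savez(f"cal_{name}.npz",K=d["intrinsics"],r=d["rvec"],t=d["tvec"])
    cv2.imwrite(f"pics/raw_{name}.png",p)
    if fn: save(p,fn,crop,s)
    return p
def save(p,fn,crop=None,s=1):
    if crop: x0,y0,x1,y1=crop; p=p[y0:y1,x0:x1]
    cv2.imwrite("pics/"+fn,cv2.resize(p,None,fx=s,fy=s,interpolation=cv2.INTER_CUBIC))
def cal(n):
    c=np.load(f"cal_{n}.npz"); return c["K"].astype(float),c["r"].astype(float).ravel(),c["t"].astype(float).ravel()
def ray(n,u,v,z):
    K,r,t=cal(n); M=R.from_rotvec(r).as_matrix(); o=-M.T@t
    d=M.T@np.linalg.solve(K,[u,v,1]); return o+d*(z-o[2])/d[2]
def proj(n,P):
    K,r,t=cal(n); return cv2.projectPoints(np.float64(P).reshape(-1,1,3),r,t,K,None)[0].reshape(-1,2)
def st():
    o=ctrl.get_obs(); M=R.from_rotvec(o["orientation"]).as_matrix()
    print("t",o["t"],"pos",np.round(o["ee_pos"],1),"F",np.round(o["ft_force"],1),"w",o["width"]);print(np.round(M,3)); print("q",np.round(o["qpos"],2)); return o,M
E
python3 - <<'E'
from h import *
a=im("top");b=im("side")
cv2.imwrite("pics/a1.png",cv2.resize(a,(800,600)));cv2.imwrite("pics/a2.png",cv2.resize(b,(800,600)))
st()
for n in("top","side"):
    K,r,t=cal(n);M=R.from_rotvec(r).as_matrix();print(n,K.round(1).tolist(),(-M.T@t).round(),M[2].round(2))
E
```

```text
t 0.1 pos [ 274.9 -560.7  222. ] F [ 0.9  0.  -0.2] w 87.75163411747835
[[-0.001  0.44  -0.898]
 [ 0.001 -0.898 -0.44 ]
 [-1.    -0.001  0.   ]]
q [-1.13  0.42  1.63 -0.    1.09 -0.02]
top [[504.9, 0.0, 278.8], [0.0, 504.9, 206.4], [0.0, 0.0, 1.0]] [ 151.  -92. 1754.] [ 0.22  0.01 -0.98]
side [[499.0, 0.0, 281.1], [0.0, 499.0, 207.8], [0.0, 0.0, 1.0]] [  378. -1027.  1092.] [ 0.09  0.69 -0.72]
```

View pics/a1.png

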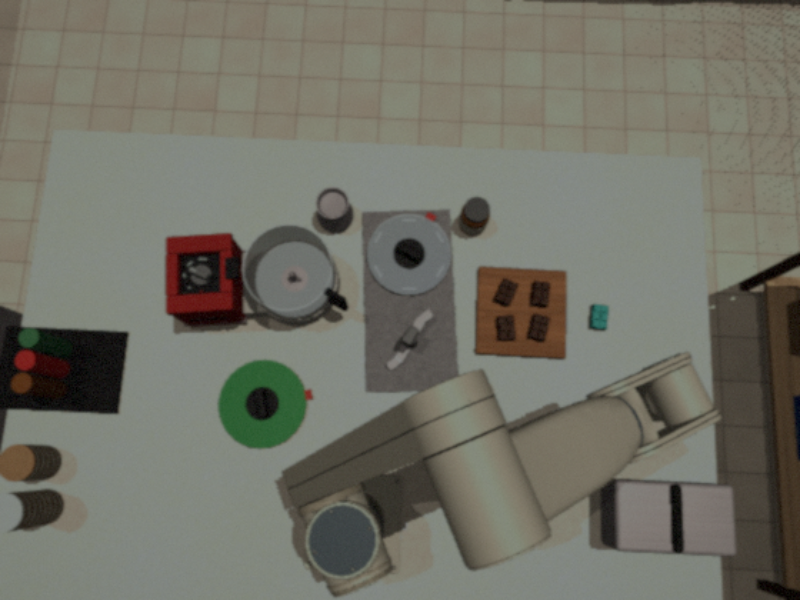

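View pics/a2.png

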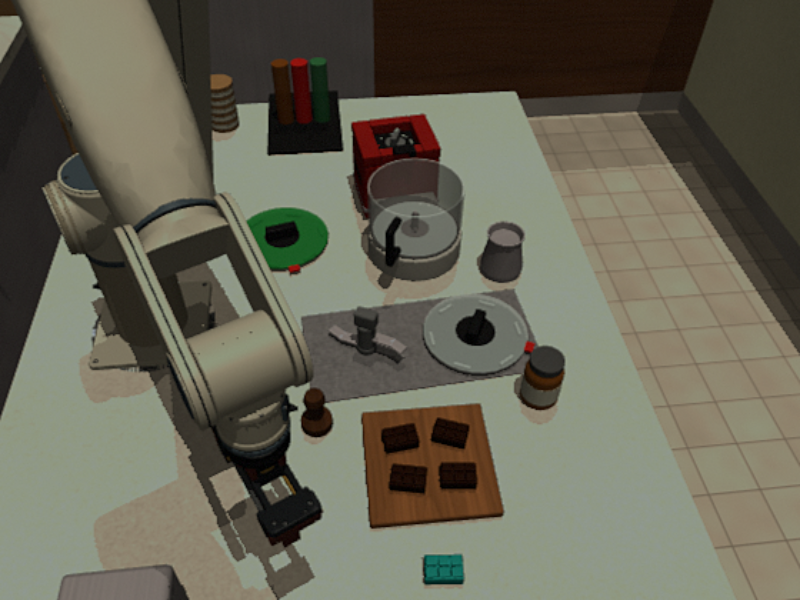

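The top view shows the red machine at (200,278), its bowl at (292,275), the clear lid at (409,254), the blade at (410,340), and four chocolates on the board near (523,312). The decoys are the green lid and the turquoise block. The side view shows the same layout, with the tamper at (316,412). I'll enlarge these areas next.

Run:
```python
import cv2,numpy as np
a=cv2.imread("pics/raw_top.png");b=cv2.imread("pics/raw_side.png")
r=lambda p,x0,y0,x1,y1,s:cv2.convertScaleAbs(cv2.resize(p[y0:y1,x0:x1],None,fx=s,fy=s,interpolation=cv2.INTER_CUBIC),alpha=1.3,beta=15)
cv2.imwrite("pics/b1.png",r(a,110,145,330,285,3.6))
s=r(b,225,70,385,270,3);c=r(a,330,182,400,252,4.5)
m=np.zeros((600,800,3),np.uint8);m[:,:480]=s;m[:315,485:800]=c
c2=r(b,250,280,355,370,3);m[320:590,485:800]=c2
cv2.imwrite("pics/b2.png",m)
```

```text
(no output)
```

View pics/b1.png

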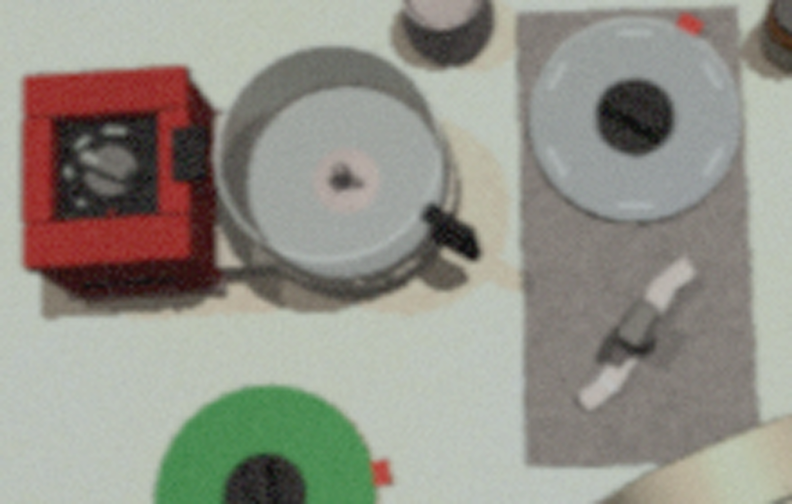

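View pics/b2.png

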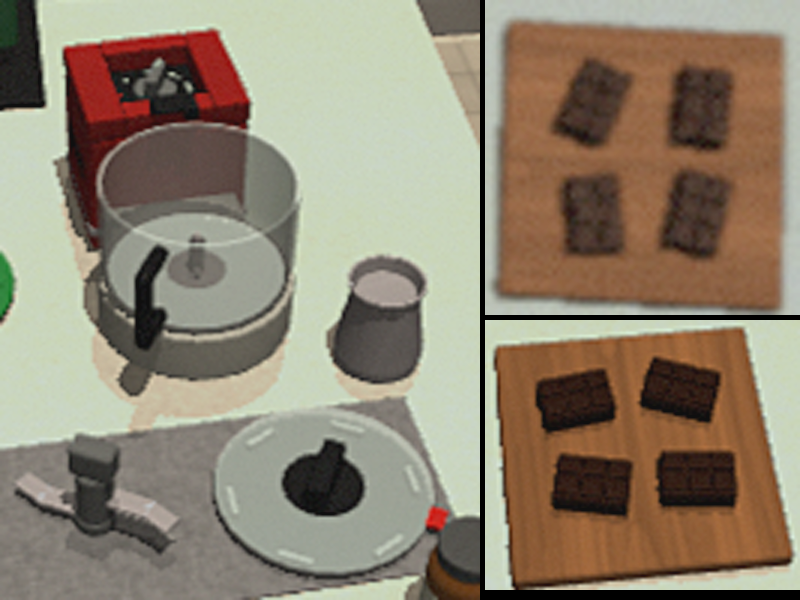

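b1 shows the housing top corners at (23,77), (188,67), (190,262) and (25,270). It also shows the spindle at (345,180), the clear lid centred at (635,118) with its tab at (690,23), the blade wing tips at (685,270) and (592,397), and the dial at (108,168). b2 shows the same parts from the side, plus the four blocks. Now I'll compute positions.

Run:
```python
from h import *
from scipy.optimize import least_squares
T=lambda u,v:(110+u/3.6-.36,145+v/3.6-.36); S=lambda u,v:(225+u/3-.33,70+v/3-.33)
obs=[("top",T(23,77),(90,275,180)),("top",T(188,67),(90,125,180)),("top",T(25,270),(-90,275,180)),("top",T(190,262),(-90,125,180)),
("side",S(65,45),(-90,275,180)),("side",S(220,30),(90,275,180)),("side",S(250,103),(90,125,180)),("side",S(80,128),(-90,125,180)),
("top",T(346,180),(0,0,65)),("side",S(197,268),(0,0,65))]
def f(p):
    c,s=np.cos(p[2]),np.sin(p[2]);e=[]
    for n,uv,(x,y,z) in obs: e+=list(proj(n,[p[0]+c*x-s*y,p[1]+s*x+c*y,z])[0]-uv)
    return e
q=least_squares(f,[420,170,0]); print("machine",q.x.round(3)); print(np.reshape(q.fun,(-1,2)).round(1).tolist())
for z in(10,14):
  print("lid c",ray("top",*T(635,118),z).round(1),ray("side",*S(325,490),z).round(1),"tab",ray("top",*T(690,23),z).round(1),ray("side",*S(437,519),z).round(1))
print("lid handle top z40",ray("side",*S(330,460),30).round(1))
print("blade top z106",ray("top",*T(641,316),106).round(1),"cap top side",ray("side",*S(95,445),106).round(1))
print("wing UR",[ray("top",*T(685,270),z).round(1)[:2] for z in(16,42)],"side",[ray("side",*S(172,533),z).round(1)[:2] for z in(16,42)])
print("wing LL",[ray("top",*T(590,397),z).round(1)[:2] for z in(16,42)],"side",[ray("side",*S(22,482),z).round(1)[:2] for z in(16,42)])
a=cv2.imread("pics/raw_top.png").astype(int)
m=(a.max(2)<62).astype(np.uint8);m[:182]=0;m[252:]=0;m[:,:330]=0;m[:,400:]=0
n,l,ss,cc=cv2.connectedComponentsWithStats(m)
for i in range(1,n):
    if ss[i,4]>60:
        pts=np.argwhere(l==i)[:,::-1]; W=np.array([ray("top",u,v,38)[:2] for u,v in pts],np.float32)
        print("choc",ss[i,4],[np.round(k,1) for k in cv2.minAreaRect(W)])
b=cv2.imread("pics/raw_side.png").astype(int)
t=lambda p,x0,y0,x1,y1,s:cv2.convertScaleAbs(cv2.resize(p[y0:y1,x0:x1].astype(np.uint8),None,fx=s,fy=s,interpolation=cv2.INTER_CUBIC),alpha=1.5,beta=10)
M=np.zeros((600,800,3),np.uint8)
M[:300,:400]=t(a,120,175,160,205,10);M[:300,400:]=t(a,185,180,225,210,10);M[300:,:400]=t(b,255,82,295,112,10);M[300:,400:]=t(b,270,140,310,170,10)
cv2.imwrite("pics/c1.png",M)
```

```text
machine [5.56004e+02 1.73373e+02 1.12000e-01]
[[0.1, -1.0], [0.5, -1.1], [-0.6, -0.4], [0.8, -1.2], [-2.0, 0.3], [-1.6, -0.6], [-0.1, -0.3], [1.3, -2.0], [0.8, 0.3], [-1.5, 0.7]]
lid c [646.8 -97.4  10. ] [651.7 -98.5  10. ] tab [ 748.6 -148.5   10. ] [ 750.7 -145.4   10. ]
lid c [645.6 -97.3  14. ] [ 650.7 -101.9   14. ] tab [ 747.2 -148.3   14. ] [ 749.3 -148.6   14. ]
lid handle top z40 [658.6 -78.2  30. ]
blade top z106 [ 431.2 -110.7  106. ] cap top side [ 431.  -106.5  106. ]
wing UR [array([ 493.9, -152.6]), array([ 488.7, -151.7])] side [array([ 498.1, -141.6]), array([ 495.2, -163. ])]
wing LL [array([365.7, -66.2]), array([362.5, -66.6])] side [array([362.3, -63.8]), array([362.7, -87.1])]
choc 202 [array([ 551. , -335.6]), array([40.3, 63.6]), np.float64(67.8)]
choc 212 [array([ 550.6, -419. ]), array([43.5, 62.5]), np.float64(84.5)]
choc 212 [array([ 463.2, -336.8]), array([60.1, 42.8]), np.float64(5.4)]
choc 220 [array([ 467.2, -415.2]), array([42.2, 64.6]), np.float64(76.7)]
```

View pics/c1.png

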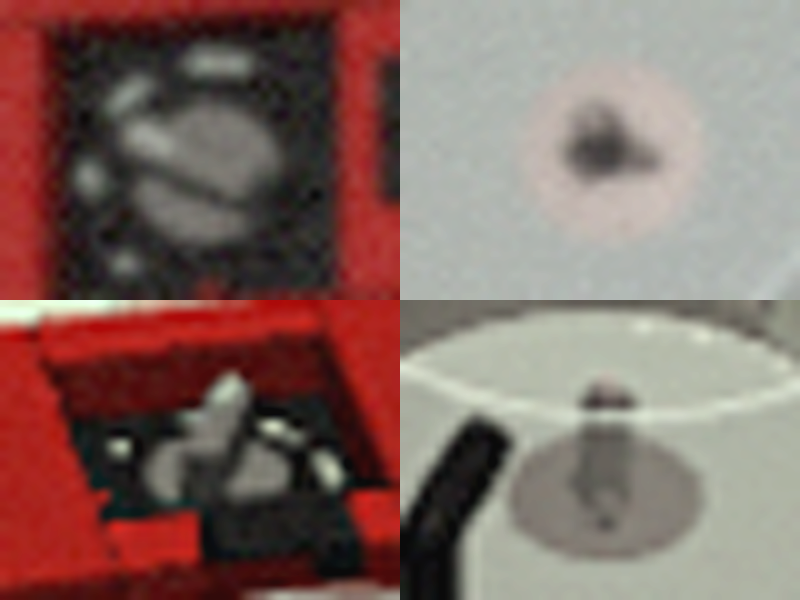

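c1 shows the dial pointer at upper-left in the top view, so it reads about 2.2. The spindle's cross-pin shows as a protrusion to the right at (655,160) from the base at (612,153), so it lies roughly along world y. I'll check both with projections and plan the first move.

```bash
cat >> h.py <<'E'
def plan(*wps,n=None,cur=None):
    """waypoints (x,y,z,phi) tool down, phi = jaw angle; prints rows"""
    if cur is None:
        o=ctrl.get_obs(); p=np.array(o["ee_pos"],float); M=R.from_rotvec(o["orientation"])
    else: p,M=cur
    for w in wps:
        tgt=np.array(w[:3],float); c,s=np.cos(w[3]),np.sin(w[3])
        T=R.from_matrix(np.array([[0,c,s],[0,s,-c],[-1,0,0]])); rv=(M.inv()*T).as_rotvec()
        k=max(1,int(np.ceil(max(np.linalg.norm(tgt-p)/55,np.degrees(np.linalg.norm(rv))/9.5))))
        k=max(k,n or 1); rows=[]; step=R.from_rotvec(rv/k); d=(tgt-p)/k
        for i in range(k):
            rows.append(np.r_[(M.inv().apply(d)/1000).round(4),step.as_rotvec(degrees=True).round(1)].tolist()); M=M*step
        p=tgt; print(k,"rows ->",w); print(rows)
    return p,M
def status():
    o=ctrl.get_obs();M=R.from_rotvec(o["orientation"]).as_matrix()
    print("t",round(o["t"],2),"pos",np.round(o["ee_pos"],1),"phi",round(np.arctan2(M[1,1],M[0,1]),3),"F",np.round(o["ft_force"],1),"mom",np.round(o["moment"],2),"w",round(o["width"],1),"q6",round(o["qpos"][5],2))
E
python3 - <<'E'
from h import *
c=ray("top",206.2-.5+.05,195.3-.5,65.5);print("pink top",c.round(1),"side",ray("side",270+20.5-.5,140+19.5-.5,65.5).round(1),"floor centre")
base=np.array([c[0],c[1],71])
for a in np.arange(1.1,1.9,.1):
    d=18*np.array([np.cos(a),np.sin(a),0])
    t=proj("top",[base+d,base-d,base]);s=proj("side",[base+d,base-d,base])
    f=lambda P,x,y,ox,oy:((P-[x,y]+.5)*10+[ox,oy]).round().astype(int).tolist()
    print(round(a,2),f(t,185,180,400,0),f(s,270,140,400,300))
D=ray("top",140.5-.5,192-.5,178);print("dial",D.round(1))
A=ray("top",120+12.5-.5,175+12.5-.5,183);B=ray("top",120+25-.5,175+20-.5,183);print("bar",A,B,np.arctan2(A[1]-B[1],A[0]-B[0]))
yaw=.112;print("exp dial",556-200*np.sin(yaw),173.4+200*np.cos(yaw))
plan((431,-109,190,0.99),(431,-109,75,0.99))
E
```

```text
pink top [556.1 176.2  65.5] side [560.  176.1  65.5] floor centre
1.1 [[566, 124], [655, 174], [610, 149]] [[613, 448], [574, 517], [593, 482]]
1.2 [[563, 129], [658, 170], [610, 149]] [[607, 447], [580, 518], [593, 482]]
1.3 [[561, 133], [660, 165], [610, 149]] [[602, 446], [585, 519], [593, 482]]
1.4 [[559, 138], [661, 160], [610, 149]] [[596, 446], [591, 519], [593, 482]]
1.5 [[558, 143], [662, 155], [610, 149]] [[590, 446], [597, 519], [593, 482]]
1.6 [[558, 148], [663, 150], [610, 149]] [[585, 446], [602, 519], [593, 482]]
1.7 [[558, 153], [663, 145], [610, 149]] [[579, 447], [608, 518], [593, 482]]
1.8 [[558, 158], [662, 140], [610, 149]] [[574, 448], [613, 517], [593, 482]]
dial [530.3 370.5 178. ]
bar [542.71528531 396.28646551 183.        ] [519.8475487  353.59426017 183.        ] 1.0790433487406959
exp dial 533.6468015697429 372.1469107179721
13 rows -> (431, -109, 190, 0.99)
[[0.0025, -0.0259, -0.0261, -9.3, -0.0, 0.0], [0.0025, -0.0214, -0.0299, -9.3, -0.0, 0.0], [0.0025, -0.0163, -0.033, -9.3, -0.0, 0.0], [0.0025, -0.0107, -0.0352, -9.3, -0.0, 0.0], [0.0025, -0.0049, -0.0364, -9.3, -0.0, 0.0], [0.0025, 0.001, -0.0368, -9.3, -0.0, 0.0], [0.0025, 0.0069, -0.0361, -9.3, -0.0, 0.0], [0.0025, 0.0126, -0.0345, -9.3, -0.0, 0.0], [0.0025, 0.018, -0.032, -9.3, -0.0, 0.0], [0.0025, 0.023, -0.0287, -9.3, -0.0, 0.0], [0.0025, 0.0273, -0.0246, -9.3, -0.0, 0.0], [0.0025, 0.0309, -0.0199, -9.3, -0.0, 0.0], [0.0025, 0.0337, -0.0147, -9.3, -0.0, 0.0]]
3 rows -> (431, -109, 75, 0.99)
[[0.0383, 0.0, 0.0, 0.0, -0.0, 0.0], [0.0383, 0.0, 0.0, 0.0, -0.0, 0.0], [0.0383, 0.0, 0.0, 0.0, -0.0, 0.0]]
```

Call:
carry_out:
  commands:
    - [0.0025, -0.026, -0.026, -9.3, 0, 0]
    - [0.0025, -0.0215, -0.03, -9.3, 0, 0]
    - [0.0025, -0.0165, -0.033, -9.3, 0, 0]
    - [0.0025, -0.0105, -0.035, -9.3, 0, 0]
    - [0.0025, -0.005, -0.0365, -9.3, 0, 0]
    - [0.0025, 0.001, -0.037, -9.3, 0, 0]
    - [0.0025, 0.007, -0.036, -9.3, 0, 0]
    - [0.0025, 0.0125, -0.0345, -9.3, 0, 0]
  grip: 0

```text
t: 1.1
ee_pos: [366.3, -273.3, 199.4]
orientation: [1.047, 1.31, -1.044]
ft_force: [-0.4, -0.9, -0.3]
width: 88.0
```

Call:
carry_out:
  commands:
    - [0.0025, 0.018, -0.032, -9.3, 0, 0]
    - [0.0025, 0.023, -0.0285, -9.3, 0, 0]
    - [0.0025, 0.0275, -0.0245, -9.3, 0, 0]
    - [0.0025, 0.031, -0.02, -9.3, 0, 0]
    - [0.0025, 0.0335, -0.0145, -9.3, 0, 0]
    - [0, 0, 0, 0, 0, 0]

```text
t: 1.85
ee_pos: [417.8, -89.0, 186.3]
orientation: [0.401, 1.539, -0.395]
ft_force: [0.3, 0.4, 0.1]
width: 87.5
```

```bash
python3 -c "
from h import *
status();plan((430.5,-109,190,.99),(430.5,-109,76,.99))"
```

```text
t 1.85 pos [417.8 -89.  186.3] phi 1.064 F [0.3 0.4 0.1] mom [ 0.02 -0.15 -0.03] w 87.5 q6 -1.31
1 rows -> (430.5, -109, 190, 0.99)
[[-0.0039, -0.0113, 0.0208, 4.2, -0.3, -0.1]]
3 rows -> (430.5, -109, 76, 0.99)
[[0.038, 0.0, 0.0, 0.0, -0.0, 0.0], [0.038, 0.0, 0.0, 0.0, -0.0, 0.0], [0.038, 0.0, 0.0, 0.0, -0.0, 0.0]]
```

Call:
carry_out:
  commands:
    - [-0.004, -0.0113, 0.021, 4.2, -0.3, -0.1]
    - [0, 0, 0, 0, 0, 0]

```text
t: 2.1
ee_pos: [430.3, -109.6, 190.0]
orientation: [0.457, 1.524, -0.457]
ft_force: [0.1, -0.7, 0.1]
width: 87.9
```

```bash
python3 -c "
from h import *
status();plan((430.5,-109,76,.99))
a=im('top');b=im('side')
M=np.zeros((600,800,3),np.uint8)
g=lambda p,x0,y0,w,h,s:cv2.convertScaleAbs(cv2.resize(p[y0:y0+h,x0:x0+w],(w*s,h*s),interpolation=cv2.INTER_CUBIC),alpha=1.4,beta=10)
M[:,:400]=g(a,250,190,80,120,5);M[:,400:]=g(b,215,190,80,120,5)
cv2.imwrite('pics/d1.png',M)"
```

```text
t 2.1 pos [ 430.3 -109.6  190. ] phi 0.988 F [ 0.1 -0.7  0.1] mom [ 0.03 -0.13  0.03] w 87.9 q6 -1.26
3 rows -> (430.5, -109, 76, 0.99)
[[0.038, 0.0002, 0.0, -0.0, -0.0, 0.0], [0.038, 0.0002, -0.0, -0.0, -0.0, 0.0], [0.038, 0.0002, -0.0, -0.0, -0.0, 0.0]]
```

View pics/d1.png

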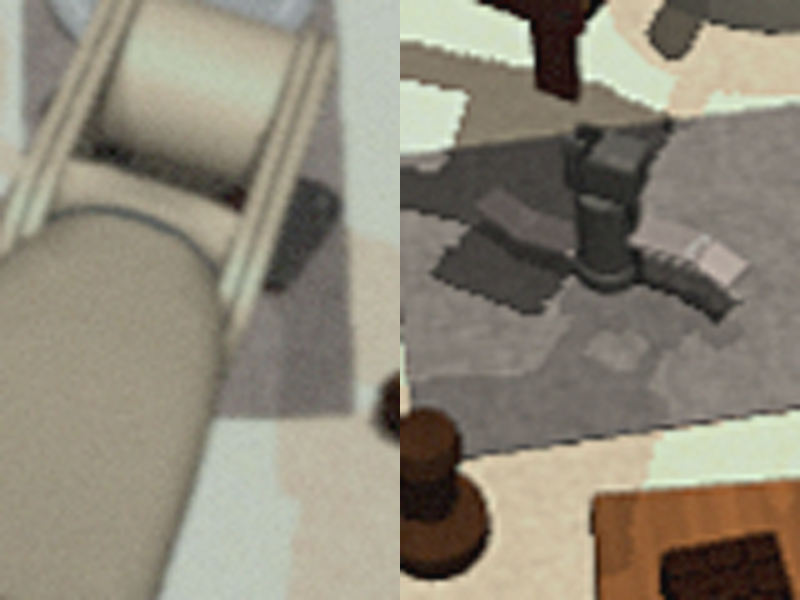

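d1: the top view is blocked by the arm. The side view shows the blade upright and undisturbed, with its foot at (607,268) and a fingertip above it. I'll descend and grip.

Call:
carry_out:
  commands:
    - [0.038, 0, 0, 0, 0, 0]
    - [0.038, 0, 0, 0, 0, 0]
    - [0.035, 0, 0, 0, 0, 0]
    - [0.003, 0, 0, 0, 0, 0]

```text
t: 2.7
ee_pos: [426.8, -108.7, 73.4]
orientation: [0.457, 1.525, -0.456]
ft_force: [0.1, -0.0, 0.5]
width: 87.8
```

Call:
carry_out:
  commands:
    - [0, 0, 0, 0, 0, 0]
    - [0, 0, 0, 0, 0, 0]
    - [0, 0, 0, 0, 0, 0]
    - [0, 0, 0, 0, 0, 0]
    - [0, 0, 0, 0, 0, 0]
    - [0, 0, 0, 0, 0, 0]
  grip: 1

```text
t: 3.45
ee_pos: [428.8, -109.3, 77.3]
orientation: [0.456, 1.519, -0.455]
ft_force: [0.3, 0.4, -0.1]
width: 31.3
```

```bash
python3 -c "
from h import *
status();plan((430.5,-109,275,.99),(557,175,275,-0.15))"
```

```text
t 3.45 pos [ 428.8 -109.3   77.3] phi 0.989 F [ 0.3  0.4 -0.1] mom [ 0.03 -0.12 -0.05] w 31.3 q6 -1.27
4 rows -> (430.5, -109, 275, 0.99)
[[-0.0494, 0.0004, 0.0004, -0.0, 0.0, -0.0], [-0.0494, 0.0004, 0.0004, -0.0, 0.0, -0.0], [-0.0494, 0.0003, 0.0004, -0.0, 0.0, -0.0], [-0.0494, 0.0003, 0.0003, -0.0, 0.0, -0.0]]
7 rows -> (557, 175, 275, -0.15)
[[-0.0, 0.0438, -0.0072, 9.3, -0.0, 0.0], [-0.0, 0.0421, -0.0142, 9.3, -0.0, 0.0], [-0.0, 0.0392, -0.0208, 9.3, -0.0, 0.0], [-0.0, 0.0353, -0.0269, 9.3, -0.0, 0.0], [-0.0, 0.0305, -0.0323, 9.3, -0.0, 0.0], [-0.0, 0.0249, -0.0368, 9.3, -0.0, 0.0], [-0.0, 0.0186, -0.0403, 9.3, -0.0, 0.0]]
```

Call:
carry_out:
  commands:
    - [0, 0, 0, 0, 0, 0]
    - [0, 0, 0, 0, 0, 0]
    - [0, 0, 0, 0, 0, 0]
    - [-0.01, 0, 0, 0, 0, 0]
    - [-0.01, 0, 0, 0, 0, 0]

```text
t: 4.08
ee_pos: [427.9, -109.0, 97.5]
orientation: [0.457, 1.522, -0.456]
ft_force: [0.0, 1.1, -2.4]
width: 26.3
```

```bash
python3 -c "
from h import *
status();plan((430.5,-109,275,.99),(557,175,275,-0.15))"
```

```text
t 4.08 pos [ 427.9 -109.    97.5] phi 0.989 F [ 0.   1.1 -2.4] mom [-0.01 -0.15  0.  ] w 26.3 q6 -1.27
4 rows -> (430.5, -109, 275, 0.99)
[[-0.0444, 0.0004, 0.0006, -0.0, 0.0, -0.0], [-0.0444, 0.0004, 0.0006, -0.0, 0.0, -0.0], [-0.0444, 0.0004, 0.0005, -0.0, 0.0, -0.0], [-0.0444, 0.0004, 0.0005, -0.0, 0.0, -0.0]]
7 rows -> (557, 175, 275, -0.15)
[[0.0, 0.0438, -0.0072, 9.3, -0.0, -0.0], [0.0, 0.0421, -0.0142, 9.3, -0.0, -0.0], [0.0, 0.0392, -0.0208, 9.3, -0.0, -0.0], [0.0, 0.0353, -0.0269, 9.3, -0.0, -0.0], [0.0, 0.0305, -0.0323, 9.3, -0.0, -0.0], [0.0, 0.0249, -0.0368, 9.3, -0.0, -0.0], [0.0, 0.0186, -0.0403, 9.3, -0.0, -0.0]]
```

Call:
carry_out:
  commands:
    - [-0.044, 0, 0, 0, 0, 0]
    - [-0.044, 0, 0, 0, 0, 0]
    - [-0.044, 0, 0, 0, 0, 0]
    - [-0.045, 0, 0, 0, 0, 0]
    - [0, 0, 0, 0, 0, 0]

```text
t: 4.7
ee_pos: [426.9, -108.9, 283.5]
orientation: [0.456, 1.52, -0.455]
ft_force: [-0.5, -0.1, -2.1]
width: 25.9
```

Call:
carry_out:
  commands:
    - [0, 0.044, -0.007, 9.3, 0, 0]
    - [0, 0.042, -0.014, 9.3, 0, 0]
    - [0, 0.039, -0.021, 9.3, 0, 0]
    - [0, 0.0355, -0.027, 9.3, 0, 0]
    - [0, 0.0305, -0.032, 9.3, 0, 0]
    - [0, 0.025, -0.037, 9.3, 0, 0]
    - [0, 0.0185, -0.04, 9.3, 0, 0]
    - [0, 0, 0, 0, 0, 0]

```text
t: 5.7
ee_pos: [554.5, 180.2, 274.6]
orientation: [1.338, 1.119, -1.356]
ft_force: [-0.4, -0.4, -1.6]
width: 25.9
```

```bash
python3 -c "
from h import *
status();plan((557,175,275,-.15))"
```

```text
t 5.7 pos [554.5 180.2 274.6] phi -0.188 F [-0.4 -0.4 -1.6] mom [-0.03 -0.05 -0.01] w 25.9 q6 0.48
1 rows -> (557, 175, 275, -0.15)
[[-0.0005, 0.0034, 0.0047, -2.2, 0.3, 0.6]]
```

Call:
carry_out:
  commands:
    - [-0.0005, 0.0035, 0.0045, -2.2, 0.3, 0.6]
    - [0, 0, 0, 0, 0, 0]
    - [0, 0, 0, 0, 0, 0]

```text
t: 6.08
ee_pos: [554.0, 173.3, 271.7]
orientation: [1.31, 1.139, -1.321]
ft_force: [0.1, 0.6, -1.1]
width: 26.1
```

```bash
python3 -c "
from h import *
status()
a=im('top');b=im('side')
M=np.zeros((600,800,3),np.uint8)
g=lambda p,x0,y0,w,h,s:cv2.convertScaleAbs(cv2.resize(p[y0:y0+h,x0:x0+w],(w*s,h*s),interpolation=cv2.INTER_CUBIC),alpha=1.4,beta=10)
M[:480,:320]=g(a,165,150,80,120,4);M[:,320:]=g(b,245,80,80,100,6)
cv2.imwrite('pics/d2.png',M)"
```

```text
t 6.08 pos [554.  173.3 271.7] phi -0.145 F [ 0.1  0.6 -1.1] mom [-0.05 -0.04  0.01] w 26.1 q6 0.43
```

View pics/d2.png

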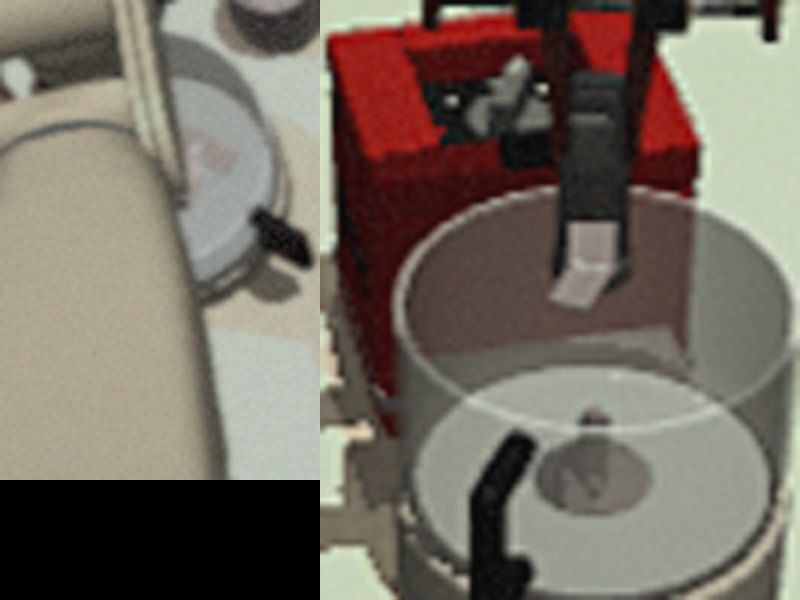

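d2: the side view shows the blade hanging upright over the bowl, with the hub axis at u≈598, the spindle at u≈594, and the rim spanning 395 to 793. The top view is mostly hidden by the arm.

```bash
python3 -c "
from h import *
S=lambda u,v:(245+(u-320)/6-.4,80+v/6-.4)
for i in range(4):status()
p=ctrl.get_obs()['ee_pos']
for P in([p[0],p[1],p[2]],[p[0],p[1],p[2]+28],[p[0],p[1],p[2]-75]):
  print('tool',((proj('side',P)[0]+.4-[245,80])*6+[320,0]).round(1))
for x in(554,557,560):
  for y in(173,176):
    pr=lambda z:((proj('side',[x,y,z])[0]+.4-[245,80])*6+[320,0]).round(1)
    th=np.linspace(0,6.28,100);C=lambda r,z:((proj('side',np.c_[x+r*np.cos(th),y+r*np.sin(th),th*0+z])+.4-[245,80])*6+[320,0])
    c=C(103,180);d=C(28,65.3);print(x,y,'tip',pr(112),'rim',c.min(0).round(),c.max(0).round())
"
```

```text
t 6.17 pos [554.3 173.4 272. ] phi -0.145 F [-0.   0.6 -1.8] mom [-0.05 -0.14  0.06] w 25.8 q6 0.43
t 6.17 pos [554.3 173.4 272. ] phi -0.145 F [-0.   0.6 -1.8] mom [-0.05 -0.14  0.06] w 25.8 q6 0.43
t 6.17 pos [554.3 173.4 272. ] phi -0.145 F [-0.   0.6 -1.8] mom [-0.05 -0.14  0.06] w 25.8 q6 0.43
t 6.17 pos [554.3 173.4 272. ] phi -0.145 F [-0.   0.6 -1.8] mom [-0.05 -0.14  0.06] w 25.8 q6 0.43
tool [593.  149.7]
tool [594.6  99.5]
tool [588.9 277.4]
554 173 tip [584.2 411.9] rim [382. 186.] [793. 437.]
554 176 tip [583.4 408.3] rim [381. 183.] [792. 433.]
557 173 tip [589.9 411.6] rim [388. 186.] [799. 437.]
557 176 tip [589.2 407.9] rim [387. 183.] [798. 433.]
560 173 tip [595.7 411.2] rim [394. 186.] [805. 436.]
560 176 tip [594.9 407.6] rim [393. 182.] [804. 432.]
```

```bash
python3 -c "
from h import *
plan((557,176,205,-.15))"
```

```text
2 rows -> (557, 176, 205, -0.15)
[[0.0335, 0.0013, -0.0016, 0.1, 0.1, 0.1], [0.0335, 0.0013, -0.0015, 0.1, 0.1, 0.1]]
```

Call:
carry_out:
  commands:
    - [0.022, 0.0025, -0.003, 0, 0.2, 0.2]
    - [0.022, 0, 0, 0, 0, 0]
    - [0.022, 0, 0, 0, 0, 0]
    - [0, 0, 0, 0, 0, 0]
    - [0, 0, 0, 0, 0, 0]

```text
t: 6.8
ee_pos: [557.9, 175.5, 206.4]
orientation: [1.318, 1.136, -1.315]
ft_force: [0.6, 0.0, -1.3]
width: 25.7
```

```bash
python3 -c "
from h import *
status();plan((557,176,188,-.15))"
```

```text
t 6.8 pos [557.9 175.5 206.4] phi -0.147 F [ 0.6  0.  -1.3] mom [-0.04 -0.07  0.02] w 25.7 q6 0.43
1 rows -> (557, 176, 188, -0.15)
[[0.0184, -0.001, -0.0004, 0.2, -0.1, -0.1]]
```

Good enough; I'll lower gently and watch the force.

Call:
carry_out:
  commands:
    - [0.008, -0.0005, -0.0003, 0, 0, 0]
    - [0.008, 0, 0, 0, 0, 0]
    - [0.008, 0, 0, 0, 0, 0]
    - [0, 0, 0, 0, 0, 0]

```text
t: 7.3
ee_pos: [558.4, 176.1, 182.6]
orientation: [1.321, 1.135, -1.312]
ft_force: [-0.9, 0.0, -2.4]
width: 26.1
```

Call:
carry_out:
  commands:
    - [0.006, 0, 0, 0, 0, 0]
    - [0.006, 0, 0, 0, 0, 0]
    - [0, 0, 0, 0, 0, 0]

```text
t: 7.68
ee_pos: [557.8, 174.6, 170.1]
orientation: [1.317, 1.134, -1.314]
ft_force: [1.1, -2.0, -4.7]
width: 25.9
```

```bash
python3 -c "
from h import *
status();plan((557,176,150,-.15))"
```

```text
t 7.67 pos [557.8 174.6 170.1] phi -0.146 F [ 1.1 -2.  -4.7] mom [-0.73 -0.18  0.05] w 25.9 q6 0.43
1 rows -> (557, 176, 150, -0.15)
[[0.0201, -0.0011, -0.0012, 0.2, 0.0, -0.1]]
```

Call:
carry_out:
  commands:
    - [0.006, 0, 0, 0, 0, 0]
    - [0.006, 0, 0, 0, 0, 0]
    - [0, 0, 0, 0, 0, 0]

```text
t: 8.05
ee_pos: [558.0, 173.6, 157.6]
orientation: [1.316, 1.133, -1.315]
ft_force: [0.1, -3.7, -4.6]
width: 25.7
```

Call:
carry_out:
  commands:
    - [0.005, 0, 0, 0, 0, 0]
    - [0.004, 0, 0, 0, 0, 0]
    - [0, 0, 0, 0, 0, 0]

```text
t: 8.43
ee_pos: [558.3, 173.6, 147.9]
orientation: [1.316, 1.133, -1.314]
ft_force: [0.9, -3.6, -3.2]
width: 25.8
```

```bash
python3 -c "
from h import *
status()"
```

```text
t 8.43 pos [558.3 173.6 147.9] phi -0.146 F [ 0.9 -3.6 -3.2] mom [-0.92 -0.12 -0.03] w 25.8 q6 0.43
```

Call:
carry_out:
  commands:
    - [0.004, 0, 0, 0, 0, 0]
    - [0.003, 0, 0, 0, 0, 0]
    - [0, 0, 0, 0, 0, 0]

```text
t: 8.8
ee_pos: [558.3, 173.6, 140.6]
orientation: [1.316, 1.133, -1.314]
ft_force: [0.1, -3.5, -2.2]
width: 26.0
```

Call:
carry_out:
  commands:
    - [0.003, 0, 0, 0, 0, 0]
    - [0.002, 0, 0, 0, 0, 0]
    - [0, 0, 0, 0, 0, 0]

```text
t: 9.18
ee_pos: [558.5, 174.0, 138.4]
orientation: [1.317, 1.133, -1.314]
ft_force: [-0.5, -5.6, -6.1]
width: 25.9
```

```bash
python3 -c "
from h import *
status()"
```

```text
t 9.18 pos [558.5 174.  138.4] phi -0.146 F [-0.5 -5.6 -6.1] mom [-1.12 -0.05  0.01] w 25.9 q6 0.43
```

Call:
carry_out:
  commands:
    - [0.003, 0, 0, 0, 0, 0]
    - [0.003, 0, 0, 0, 0, 0]
    - [0, 0, 0, 0, 0, 0]

```text
t: 9.55
ee_pos: [558.5, 174.3, 138.6]
orientation: [1.318, 1.133, -1.313]
ft_force: [-0.4, -4.3, -5.8]
width: 26.3
```

```bash
python3 -c "
from h import *
status()"
```

```text
t 9.55 pos [558.5 174.3 138.6] phi -0.146 F [-0.4 -4.3 -5.8] mom [-1.01 -0.03  0.  ] w 26.3 q6 0.43
```

Call:
carry_out:
  commands:
    - [0, 0, 0, 0, 0, 0]
    - [0, 0, 0, 0, 0, 0]
    - [0, 0, 0, 0, 0, 0]
    - [0, 0, 0, 0, 0, 0]
    - [0, 0, 0, 0, 0, 0]
  grip: 0.35

```text
t: 10.18
ee_pos: [559.9, 176.4, 138.8]
orientation: [1.323, 1.133, -1.31]
ft_force: [-0.5, 0.3, -0.1]
width: 57.1
```

Call:
carry_out:
  commands:
    - [-0.02, 0, 0, 0, 0, 0]
    - [-0.04, 0, 0, 0, 0, 0]
    - [-0.04, 0, 0, 0, 0, 0]
    - [-0.04, 0, 0, 0, 0, 0]
    - [0, 0, -0.05, 0, 0, 0]
    - [0, 0, -0.05, -9, 0, 0]
    - [0, 0.008, -0.05, -9, 0, 0]
    - [0, 0, 0, 0, 0, 0]

```text
t: 11.18
ee_pos: [581.9, 328.7, 284.1]
orientation: [1.086, 1.283, -1.073]
ft_force: [0.2, -0.6, 0.9]
width: 57.1
```

```bash
cat >> h.py <<'E'
def chocs(n="top"):
    a=im(n).astype(int); m=(a.max(2)<62).astype(np.uint8)
    x0,y0,x1,y1={"top":(328,180,402,255),"side":(250,278,355,372)}[n]; k=np.zeros_like(m);k[y0:y1,x0:x1]=m[y0:y1,x0:x1]
    N,l,ss,cc=cv2.connectedComponentsWithStats(k)
    for i in range(1,N):
        if ss[i,4]>60:
            W=np.array([ray(n,u,v,38 if n=="top" else 33)[:2] for v,u in np.argwhere(l==i)],np.float32)
            c,(w,h),an=cv2.minAreaRect(W); an=an if w<h else an+90
            print(n,"choc",ss[i,4],np.round(c,1),np.round(sorted((w,h)),1),"phi",round(np.radians((an-80+90)%180-90+80),3))
E
python3 -c "
from h import *
status();chocs();chocs('side')
b=cv2.imread('pics/raw_side.png');save(cv2.convertScaleAbs(b,alpha=1.3,beta=10),'d3.png',(235,60,335,200),4)"
```

```text
t 11.18 pos [581.9 328.7 284.1] phi 0.174 F [ 0.2 -0.6  0.9] mom [ 0.01 -0.09 -0.  ] w 57.1 q6 0.32
top choc 206 [ 551.1 -335.7] [40.4 64. ] phi 1.183
top choc 218 [ 551.4 -419. ] [43.5 64. ] phi 1.475
top choc 218 [ 463.4 -336.8] [42.7 61.4] phi 1.681
top choc 229 [ 467.8 -415.7] [43.1 66. ] phi 1.339
side choc 432 [ 556.5 -342.3] [52.1 62.4] phi 1.188
side choc 441 [ 468.1 -343.5] [51.3 62.8] phi 1.691
side choc 483 [ 472.6 -423. ] [50.5 60.9] phi 1.369
side choc 491 [ 555.6 -427.3] [48.2 62.6] phi 1.464
side choc 213 [ 508.4 -502. ] [ 14.9 213.1] phi 1.512
```

View pics/d3.png

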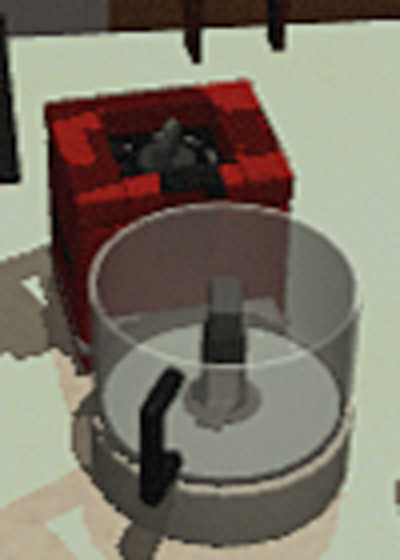

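```bash
python3 -c "
from h import *
f=lambda P:((proj('side',P)[0]+.4-[235,60])*4).round(1)
for z in(169,178):
  for s in(-22,22): print(z,s,f([558.4+s*.14,174.2+s*.99,z]))
for z in (79,105,88,114): print(z,[f([558.4+s*.14,174.2+s*.99,z]) for s in(-83,83)])
plan((551,-337,150,1.185))"
```

```text
169 -22 [223.2 312.2]
169 22 [223.9 276.6]
178 -22 [223.6 302.5]
178 22 [224.3 267. ]
79 [array([218.9, 456.5]), array([221.8, 320.7])]
105 [array([219.8, 430.6]), array([222.7, 295.1])]
88 [array([219.2, 447.6]), array([222.1, 311.9])]
114 [array([220.2, 421.5]), array([223. , 286.2])]
13 rows -> (551, -337, 150, 1.185)
[[0.0101, -0.011, 0.0499, -4.5, 0.0, -0.0], [0.0101, -0.0148, 0.0489, -4.5, 0.0, -0.0], [0.0101, -0.0186, 0.0476, -4.5, 0.0, -0.0], [0.0102, -0.0223, 0.046, -4.5, 0.0, -0.0], [0.0102, -0.0258, 0.0441, -4.5, 0.0, -0.0], [0.0102, -0.0291, 0.0419, -4.5, 0.0, -0.0], [0.0102, -0.0323, 0.0395, -4.5, 0.0, -0.0], [0.0102, -0.0353, 0.0369, -4.5, 0.0, -0.0], [0.0102, -0.0381, 0.034, -4.5, 0.0, -0.0], [0.0102, -0.0406, 0.031, -4.5, 0.0, -0.0], [0.0102, -0.0429, 0.0277, -4.5, 0.0, -0.0], [0.0103, -0.0449, 0.0243, -4.5, 0.0, -0.0], [0.0103, -0.0467, 0.0207, -4.5, 0.0, -0.0]]
```

```bash
python3 -c "
from h import *
a=cv2.imread('pics/raw_top.png');b=cv2.imread('pics/raw_side.png')
g=lambda p,x0,y0,w,h,s:cv2.convertScaleAbs(cv2.resize(p[y0:y0+h,x0:x0+w],(w*s,h*s),interpolation=cv2.INTER_CUBIC),alpha=1.5,beta=10)
M=np.zeros((600,800,3),np.uint8)
M[:,:400]=g(b,265,120,50,75,8);M[:400,400:]=g(a,180,165,50,50,8)
cv2.imwrite('pics/d4.png',M)"
```

```text
(no output)
```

View pics/d4.png

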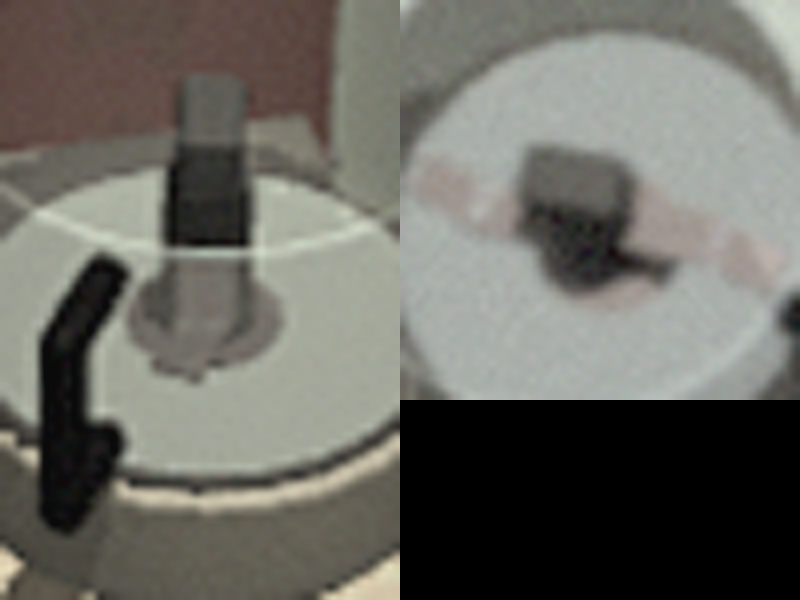

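d4 shows the cap top edges at v=73 and 147, which match the predicted z=169 mm, so the blade is fully home. The wings lie along the pin. Next are the chocolates.

Call:
carry_out:
  commands:
    - [0.008, -0.011, 0.05, -4.5, 0, 0]
    - [0.008, -0.015, 0.049, -4.5, 0, 0]
    - [0.008, -0.0185, 0.0475, -4.5, 0, 0]
    - [0.01, -0.0225, 0.046, -4.5, 0, 0]
    - [0.01, -0.026, 0.044, -4.5, 0, 0]
    - [0.01, -0.029, 0.042, -4.5, 0, 0]
    - [0.01, -0.0325, 0.0395, -4.5, 0, 0]
    - [0.01, -0.0355, 0.037, -4.5, 0, 0]
  grip: 0.25

```text
t: 12.28
ee_pos: [557.6, -102.5, 208.2]
orientation: [0.604, 1.479, -0.597]
ft_force: [0.1, -0.2, -0.9]
width: 65.8
```

Call:
carry_out:
  commands:
    - [0.01, -0.038, 0.034, -4.5, 0, 0]
    - [0.01, -0.0405, 0.031, -4.5, 0, 0]
    - [0.01, -0.043, 0.0275, -4.5, 0, 0]
    - [0.01, -0.045, 0.0245, -4.5, 0, 0]
    - [0.01, -0.0465, 0.0205, -4.5, 0, 0]
    - [0, 0, 0, 0, 0, 0]

```text
t: 13.02
ee_pos: [537.0, -374.9, 156.8]
orientation: [0.303, 1.543, -0.3]
ft_force: [-0.7, -0.2, -0.0]
width: 66.0
```

```bash
python3 -c "
from h import *
status();chocs('side');plan((552.5,-338.5,120,1.185),(552.5,-338.5,20,1.185))"
```

```text
t 13.03 pos [ 537.  -374.9  156.8] phi 1.186 F [-0.7 -0.2 -0. ] mom [ 0.09 -0.15  0.01] w 66.0 q6 -1.82
side choc 2867 [ 517.  -353.3] [184.  193.1] phi 1.813
side choc 483 [ 555.8 -427.2] [50.9 62.1] phi 1.42
side choc 237 [ 488.1 -490.6] [ 98.  236.7] phi 1.093
1 rows -> (552.5, -338.5, 120, 1.185)
[[0.0372, 0.0378, 0.001, 0.1, 0.3, -0.2]]
2 rows -> (552.5, -338.5, 20, 1.185)
[[0.05, -0.0, 0.0, -0.0, -0.0, -0.0], [0.05, -0.0, 0.0, -0.0, -0.0, -0.0]]
```

Call:
carry_out:
  commands:
    - [0.03, 0.038, 0.001, 0, 0.3, -0.2]
    - [0, 0, 0, 0, 0, 0]
    - [0, 0, 0, 0, 0, 0]

```text
t: 13.45
ee_pos: [551.3, -336.7, 128.6]
orientation: [0.305, 1.548, -0.306]
ft_force: [-0.5, 0.4, 0.3]
width: 65.9
```

```bash
python3 -c "
from h import *
status();plan((552.5,-338.5,22,1.185))"
```

```text
t 13.45 pos [ 551.3 -336.7  128.6] phi 1.182 F [-0.5  0.4  0.3] mom [ 0.02 -0.11  0.02] w 65.9 q6 -1.75
2 rows -> (552.5, -338.5, 22, 1.185)
[[0.0533, -0.0006, 0.0008, -0.1, 0.0, 0.0], [0.0533, -0.0006, 0.0009, -0.1, 0.0, 0.0]]
```

Call:
carry_out:
  commands:
    - [0.04, -0.001, 0.001, 0, 0, 0]
    - [0.035, 0, 0, 0, 0, 0]
    - [0.025, 0, 0, 0, 0, 0]
    - [0, 0, 0, 0, 0, 0]

```text
t: 13.95
ee_pos: [554.0, -340.3, 31.9]
orientation: [0.304, 1.54, -0.309]
ft_force: [-0.0, -0.2, 1.1]
width: 65.8
```

Call:
carry_out:
  commands:
    - [0.003, 0, 0, 0, 0, 0]
    - [0, 0, 0, 0, 0, 0]
    - [0, 0, 0, 0, 0, 0]
    - [0, 0, 0, 0, 0, 0]
    - [0, 0, 0, 0, 0, 0]
    - [0, 0, 0, 0, 0, 0]
  grip: 1

```text
t: 14.7
ee_pos: [556.2, -342.1, 33.8]
orientation: [0.302, 1.534, -0.311]
ft_force: [-0.2, 0.6, -0.2]
width: 39.3
```

```bash
python3 -c "
from h import *
status();plan((552,-338,230,1.185),(557,115,230,1.42),(508,167,230,1.42),(508,167,130,1.42))"
```

```text
t 14.7 pos [ 556.2 -342.1   33.8] phi 1.179 F [-0.2  0.6 -0.2] mom [ 0.05 -0.14 -0.01] w 39.3 q6 -1.75
4 rows -> (552, -338, 230, 1.185)
[[-0.0491, 0.0004, -0.0006, -0.1, 0.2, 0.0], [-0.0491, 0.0004, -0.0008, -0.1, 0.2, 0.0], [-0.0491, 0.0005, -0.001, -0.1, 0.2, 0.0], [-0.0491, 0.0005, -0.0012, -0.1, 0.2, 0.0]]
9 rows -> (557, 115, 230, 1.42)
[[-0.0, 0.0468, -0.0184, -1.5, 0.0, 0.0], [-0.0, 0.0473, -0.0172, -1.5, 0.0, 0.0], [-0.0, 0.0477, -0.016, -1.5, 0.0, 0.0], [-0.0, 0.0481, -0.0147, -1.5, 0.0, 0.0], [-0.0, 0.0485, -0.0134, -1.5, 0.0, 0.0], [-0.0, 0.0488, -0.0122, -1.5, 0.0, 0.0], [-0.0, 0.0491, -0.0109, -1.5, 0.0, 0.0], [-0.0, 0.0494, -0.0096, -1.5, 0.0, 0.0], [-0.0, 0.0496, -0.0083, -1.5, 0.0, 0.0]]
2 rows -> (508, 167, 230, 1.42)
[[-0.0, 0.022, -0.0281, -0.0, 0.0, 0.0], [-0.0, 0.022, -0.0281, -0.0, 0.0, 0.0]]
2 rows -> (508, 167, 130, 1.42)
[[0.05, 0.0, -0.0, 0.0, 0.0, 0.0], [0.05, 0.0, -0.0, 0.0, 0.0, 0.0]]
```

The grip overlaps the block by only 9 mm, so I'll regrip lower.

Call:
carry_out:
  commands:
    - [0, 0, 0, 0, 0, 0]
    - [0, 0, 0, 0, 0, 0]
    - [0.006, 0, -0.002, 0, 0.6, 0]
    - [0.006, 0, -0.001, 0, 0, 0]
    - [0, 0, 0, 0, 0, 0]
  grip: 0.3

```text
t: 15.32
ee_pos: [553.2, -340.8, 20.6]
orientation: [0.304, 1.545, -0.31]
ft_force: [-0.2, -0.1, -0.2]
width: 61.4
```

Call:
carry_out:
  commands:
    - [0, 0, 0, 0, 0, 0]
    - [0, 0, 0, 0, 0, 0]
    - [0, 0, 0, 0, 0, 0]
    - [0, 0, 0, 0, 0, 0]
    - [0, 0, 0, 0, 0, 0]
  grip: 1

```text
t: 15.95
ee_pos: [553.3, -340.8, 20.6]
orientation: [0.304, 1.545, -0.31]
ft_force: [0.5, 0.5, -0.2]
width: 39.9
```

```bash
python3 -c "
from h import *
status();plan((552,-338,230,1.185),(557,115,230,1.42))"
```

```text
t 15.95 pos [ 553.3 -340.8   20.6] phi 1.179 F [ 0.5  0.5 -0.2] mom [ 0.05 -0.11 -0.02] w 39.9 q6 -1.75
4 rows -> (552, -338, 230, 1.185)
[[-0.0523, 0.0004, -0.0003, -0.1, 0.1, 0.0], [-0.0523, 0.0004, -0.0004, -0.1, 0.1, 0.0], [-0.0523, 0.0005, -0.0004, -0.1, 0.1, 0.0], [-0.0523, 0.0005, -0.0005, -0.1, 0.1, 0.0]]
9 rows -> (557, 115, 230, 1.42)
[[-0.0, 0.0468, -0.0184, -1.5, -0.0, 0.0], [-0.0, 0.0473, -0.0172, -1.5, -0.0, 0.0], [-0.0, 0.0477, -0.016, -1.5, -0.0, 0.0], [-0.0, 0.0481, -0.0147, -1.5, -0.0, 0.0], [-0.0, 0.0485, -0.0134, -1.5, -0.0, 0.0], [-0.0, 0.0488, -0.0122, -1.5, -0.0, 0.0], [-0.0, 0.0491, -0.0109, -1.5, -0.0, 0.0], [-0.0, 0.0494, -0.0096, -1.5, -0.0, 0.0], [-0.0, 0.0496, -0.0083, -1.5, -0.0, 0.0]]
```

Call:
carry_out:
  commands:
    - [-0.02, 0, 0, 0, 0, 0]
    - [-0.045, 0, 0, 0, 0, 0]
    - [-0.05, 0, 0, 0, 0, 0]
    - [-0.05, 0, 0, 0, 0, 0]
    - [-0.04, 0, 0, 0, 0, 0]
    - [0, 0, 0, 0, 0, 0]

```text
t: 16.7
ee_pos: [553.0, -340.1, 239.0]
orientation: [0.303, 1.541, -0.311]
ft_force: [-0.3, 0.6, -1.5]
width: 39.8
```

```bash
python3 -c "
from h import *
status();plan((507,182,232,1.42))"
```

```text
t 16.7 pos [ 553.  -340.1  239. ] phi 1.179 F [-0.3  0.6 -1.5] mom [ 0.01 -0.16 -0.02] w 39.8 q6 -1.75
10 rows -> (507, 182, 232, 1.42)
[[0.0003, 0.0465, -0.0242, -1.4, 0.0, 0.0], [0.0004, 0.0471, -0.0231, -1.4, 0.0, 0.0], [0.0004, 0.0476, -0.0219, -1.4, 0.0, 0.0], [0.0004, 0.0481, -0.0208, -1.4, 0.0, 0.0], [0.0005, 0.0486, -0.0196, -1.4, 0.0, 0.0], [0.0005, 0.0491, -0.0184, -1.4, 0.0, 0.0], [0.0006, 0.0495, -0.0172, -1.4, 0.0, 0.0], [0.0006, 0.0499, -0.016, -1.4, 0.0, 0.0], [0.0006, 0.0503, -0.0148, -1.4, 0.0, 0.0], [0.0007, 0.0506, -0.0136, -1.4, 0.0, 0.0]]
```

Call:
carry_out:
  commands:
    - [0, 0.0465, -0.024, -1.4, 0, 0]
    - [0, 0.047, -0.023, -1.4, 0, 0]
    - [0, 0.0475, -0.022, -1.4, 0, 0]
    - [0, 0.048, -0.021, -1.4, 0, 0]
    - [0, 0.0485, -0.0195, -1.4, 0, 0]
    - [0, 0.049, -0.0185, -1.4, 0, 0]
    - [0, 0.0495, -0.017, -1.4, 0, 0]
    - [0, 0.05, -0.016, -1.4, 0, 0]

```text
t: 17.7
ee_pos: [508.7, 86.5, 232.1]
orientation: [0.149, 1.564, -0.16]
ft_force: [0.7, -0.1, -0.3]
width: 39.5
```

Call:
carry_out:
  commands:
    - [0, 0.035, -0.012, -1.4, 0, 0]
    - [0, 0.015, -0.006, 0, 0, 0]
    - [0, 0, 0, 0, 0, 0]

```text
t: 18.08
ee_pos: [497.4, 142.7, 230.0]
orientation: [0.125, 1.569, -0.137]
ft_force: [0.2, 0.3, -0.6]
width: 40.1
```

```bash
python3 -c "
from h import *
status();plan((507,182,230,1.42),(507,182,130,1.42))"
```

```text
t 18.07 pos [497.4 142.7 230. ] phi 1.404 F [ 0.2  0.3 -0.6] mom [ 0.04 -0.13  0.05] w 40.1 q6 -1.14
1 rows -> (507, 182, 230, 1.42)
[[-0.0003, 0.0404, 0.003, -0.9, -0.1, 0.5]]
2 rows -> (507, 182, 130, 1.42)
[[0.05, 0.0, 0.0, 0.0, -0.0, 0.0], [0.05, 0.0, 0.0, 0.0, -0.0, 0.0]]
```

Call:
carry_out:
  commands:
    - [0, 0.03, 0.002, -0.9, -0.1, 0.5]
    - [0, 0.01, 0.001, 0, 0, 0]
    - [0.035, 0, 0, 0, 0, 0]
    - [0.035, 0, 0, 0, 0, 0]
    - [0.025, 0, 0, 0, 0, 0]
    - [0, 0, 0, 0, 0, 0]

```text
t: 18.82
ee_pos: [508.9, 175.1, 132.8]
orientation: [0.123, 1.566, -0.126]
ft_force: [0.3, -0.2, -0.4]
width: 39.8
```

```bash
python3 -c "
from h import *
status();plan((507,182,130,1.42))"
```

```text
t 18.82 pos [508.9 175.1 132.8] phi 1.412 F [ 0.3 -0.2 -0.4] mom [ 0.06 -0.15 -0.02] w 39.8 q6 -1.1
1 rows -> (507, 182, 130, 1.42)
[[0.0028, 0.0065, -0.0029, -0.4, 0.1, 0.1]]
```

Call:
carry_out:
  commands:
    - [0.006, 0.006, -0.003, -0.4, 0, 0]
    - [0.006, 0, 0, 0, 0, 0]
    - [0, 0, 0, 0, 0, 0]

```text
t: 19.2
ee_pos: [508.7, 179.9, 123.4]
orientation: [0.118, 1.563, -0.122]
ft_force: [-0.2, 0.6, -1.0]
width: 40.2
```

Call:
carry_out:
  commands:
    - [0, 0, 0, 0, 0, 0]
    - [0, 0, 0, 0, 0, 0]
    - [0, 0, 0, 0, 0, 0]
    - [-0.04, 0, 0, 0, 0, 0]
    - [-0.05, 0, 0, 0, 0, 0]
    - [-0.04, 0, 0, 0, 0, 0]
    - [0, 0, 0, 0, 0, 0]
  grip: 0.35

```text
t: 20.08
ee_pos: [508.6, 180.4, 258.1]
orientation: [0.118, 1.562, -0.122]
ft_force: [-0.6, 0.2, -0.8]
width: 57.2
```

```bash
python3 -c "
from h import *
status();chocs();chocs('side');plan((554,-423,200,1.47))
b=cv2.imread('pics/raw_side.png');save(cv2.convertScaleAbs(b,alpha=1.3,beta=10),'e1.png',(235,80,335,190),5)"
```

```text
t 20.07 pos [508.6 180.4 258.1] phi 1.418 F [-0.6  0.2 -0.8] mom [ 0.12 -0.08 -0.03] w 57.2 q6 -1.09
top choc 220 [ 550.7 -418.9] [43.4 63.2] phi 1.451
top choc 220 [ 463.6 -337.5] [44.5 59.4] phi 1.617
top choc 231 [ 468.  -415.7] [43.8 65. ] phi 1.364
side choc 442 [ 468.1 -343.2] [51.9 62.8] phi 1.691
side choc 487 [ 472.8 -423. ] [50.5 61.4] phi 1.369
side choc 490 [ 555.6 -427.3] [48.2 62.6] phi 1.464
side choc 213 [ 508.3 -502.1] [ 15.  213.1] phi 1.511
12 rows -> (554, -423, 200, 1.47)
[[0.0048, -0.049, 0.0116, -0.2, 0.0, 0.0], [0.0048, -0.0491, 0.0113, -0.2, 0.0, 0.0], [0.0048, -0.0491, 0.0111, -0.2, 0.0, 0.0], [0.0047, -0.0492, 0.0109, -0.2, 0.0, 0.0], [0.0047, -0.0492, 0.0107, -0.2, 0.0, 0.0], [0.0047, -0.0493, 0.0105, -0.2, 0.0, 0.0], [0.0047, -0.0493, 0.0103, -0.2, 0.0, 0.0], [0.0047, -0.0494, 0.0101, -0.2, 0.0, 0.0], [0.0046, -0.0494, 0.0098, -0.2, 0.0, 0.0], [0.0046, -0.0495, 0.0096, -0.2, 0.0, 0.0], [0.0046, -0.0495, 0.0094, -0.2, 0.0, 0.0], [0.0046, -0.0495, 0.0092, -0.2, 0.0, 0.0]]
```

View pics/e1.png

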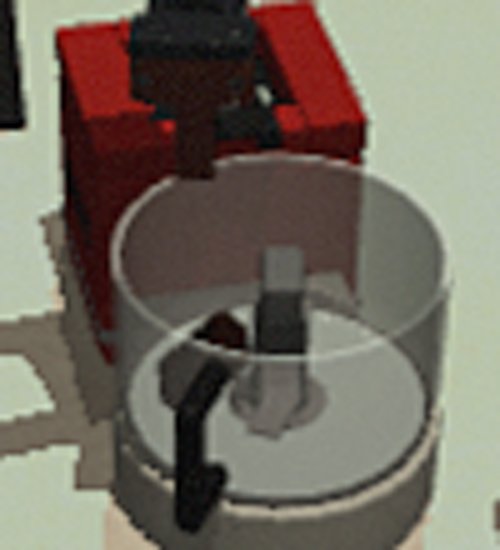

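e1 shows the first block lying in the bowl to the left of the hub at (205,360). Going to the second.

Call:
carry_out:
  commands:
    - [0, -0.049, 0.0115, -0.2, 0, 0]
    - [0.005, -0.049, 0.0115, -0.2, 0, 0]
    - [0.005, -0.049, 0.011, -0.2, 0, 0]
    - [0.005, -0.049, 0.011, -0.2, 0, 0]
    - [0.005, -0.049, 0.0105, -0.2, 0, 0]
    - [0.005, -0.049, 0.0105, -0.2, 0, 0]
    - [0.005, -0.049, 0.0105, -0.2, 0, 0]
    - [0.005, -0.049, 0.01, -0.2, 0, 0]
  grip: 0.25

```text
t: 21.18
ee_pos: [531.0, -228.2, 205.2]
orientation: [0.091, 1.591, -0.094]
ft_force: [-0.6, 0.2, 0.7]
width: 65.2
```

Call:
carry_out:
  commands:
    - [0.005, -0.0495, 0.01, -0.2, 0, 0]
    - [0.005, -0.0495, 0.0095, -0.2, 0, 0]
    - [0.005, -0.03, 0.006, 0, 0, 0]
    - [0, -0.01, 0.002, 0, 0, 0]
    - [0, 0, 0, 0, 0, 0]

```text
t: 21.8
ee_pos: [536.5, -373.7, 177.7]
orientation: [0.095, 1.606, -0.084]
ft_force: [-0.2, 0.3, -0.3]
width: 65.9
```

```bash
python3 -c "
from h import *
status();plan((553.5,-423,120,1.46),(553.5,-423,21,1.46))"
```

```text
t 21.8 pos [ 536.5 -373.7  177.7] phi 1.457 F [-0.2  0.3 -0.3] mom [ 0.03 -0.13  0.03] w 65.9 q6 -2.07
2 rows -> (553.5, -423, 120, 1.46)
[[0.0283, -0.0236, 0.0123, -0.1, -1.1, -0.1], [0.0286, -0.0236, 0.0118, -0.1, -1.1, -0.1]]
2 rows -> (553.5, -423, 21, 1.46)
[[0.0495, 0.0, 0.0, 0.0, -0.0, 0.0], [0.0495, 0.0, 0.0, 0.0, -0.0, 0.0]]
```

Call:
carry_out:
  commands:
    - [0.028, -0.0235, 0.012, 0, -1.1, 0]
    - [0.02, -0.0235, 0.012, 0, -1.1, 0]
    - [0.02, 0, 0, 0, 0, 0]
    - [0.02, 0, 0, 0, 0, 0]
    - [0, 0, 0, 0, 0, 0]

```text
t: 22.42
ee_pos: [554.1, -415.0, 85.1]
orientation: [0.092, 1.57, -0.079]
ft_force: [0.0, 0.7, 0.9]
width: 66.0
```

```bash
python3 -c "
from h import *
status();plan((553.5,-423,21,1.46))"
```

```text
t 22.43 pos [ 554.1 -415.    85.1] phi 1.462 F [0.  0.7 0.9] mom [ 0.09 -0.17  0.02] w 66.0 q6 -2.13
2 rows -> (553.5, -423, 21, 1.46)
[[0.032, -0.0043, 0.0002, 0.1, -0.1, -0.2], [0.0321, -0.0042, 0.0002, 0.1, -0.1, -0.2]]
```

Call:
carry_out:
  commands:
    - [0.02, -0.007, 0, 0, 0, 0]
    - [0.02, -0.001, 0, 0, 0, 0]
    - [0.015, 0, 0, 0, 0, 0]
    - [0.006, 0, 0, 0, 0, 0]
    - [0, 0, 0, 0, 0, 0]

```text
t: 23.05
ee_pos: [553.6, -422.1, 20.6]
orientation: [0.091, 1.57, -0.078]
ft_force: [-0.7, -0.2, -1.2]
width: 66.2
```

```bash
python3 -c "
from h import *
status();plan((553.5,-423,21,1.46))"
```

```text
t 23.05 pos [ 553.6 -422.1   20.6] phi 1.463 F [-0.7 -0.2 -1.2] mom [ 0.06 -0.19 -0.04] w 66.2 q6 -2.14
1 rows -> (553.5, -423, 21, 1.46)
[[-0.0004, -0.0009, 0.0, 0.2, -0.1, -0.5]]
```

Call:
carry_out:
  commands:
    - [0, 0, 0, 0, 0, 0]
    - [0, 0, 0, 0, 0, 0]
    - [0, 0, 0, 0, 0, 0]
    - [0, 0, 0, 0, 0, 0]
    - [0, 0, 0, 0, 0, 0]
    - [0, 0, 0, 0, 0, 0]
  grip: 1

```text
t: 23.8
ee_pos: [554.6, -422.9, 22.5]
orientation: [0.089, 1.568, -0.079]
ft_force: [0.1, 0.4, -1.5]
width: 39.7
```

Call:
carry_out:
  commands:
    - [-0.02, 0, 0, 0, 0, 0]
    - [-0.045, 0, 0, 0, 0, 0]
    - [-0.05, 0, 0, 0, 0, 0]
    - [-0.05, 0, 0, 0, 0, 0]
    - [-0.04, 0, 0, 0, 0, 0]
    - [0, 0, 0, 0, 0, 0]

```text
t: 24.55
ee_pos: [554.6, -424.6, 240.9]
orientation: [0.087, 1.564, -0.081]
ft_force: [-0.6, 0.4, -0.6]
width: 39.8
```

```bash
python3 -c "
from h import *
status();plan((609,166,232,1.42))"
```

```text
t 24.55 pos [ 554.6 -424.6  240.9] phi 1.463 F [-0.6  0.4 -0.6] mom [ 0.07 -0.12  0.04] w 39.8 q6 -2.14
11 rows -> (609, 166, 232, 1.42)
[[0.001, 0.0539, -0.0008, 0.2, 0.0, -0.0], [0.001, 0.0539, -0.0011, 0.2, 0.0, -0.0], [0.001, 0.0539, -0.0013, 0.2, 0.0, -0.0], [0.001, 0.0539, -0.0015, 0.2, 0.0, -0.0], [0.0009, 0.0539, -0.0017, 0.2, 0.0, -0.0], [0.0009, 0.0539, -0.0019, 0.2, 0.0, -0.0], [0.0009, 0.0539, -0.0021, 0.2, 0.0, -0.0], [0.0009, 0.0539, -0.0023, 0.2, 0.0, -0.0], [0.0009, 0.0539, -0.0025, 0.2, 0.0, -0.0], [0.0008, 0.0538, -0.0028, 0.2, 0.0, -0.0], [0.0008, 0.0538, -0.003, 0.2, 0.0, -0.0]]
```

Call:
carry_out:
  commands:
    - [0, 0.054, -0.001, 0.2, 0, 0]
    - [0, 0.054, -0.001, 0.2, 0, 0]
    - [0, 0.054, -0.001, 0.2, 0, 0]
    - [0, 0.054, -0.0015, 0.2, 0, 0]
    - [0, 0.054, -0.0015, 0.2, 0, 0]
    - [0, 0.054, -0.002, 0.2, 0, 0]
    - [0, 0.054, -0.002, 0.2, 0, 0]
    - [0, 0.054, -0.0025, 0.2, 0, 0]

```text
t: 25.55
ee_pos: [590.4, 15.8, 238.3]
orientation: [0.116, 1.569, -0.109]
ft_force: [1.0, 0.7, -0.9]
width: 39.5
```

Call:
carry_out:
  commands:
    - [0, 0.054, -0.0025, 0.2, 0, 0]
    - [0, 0.05, -0.0025, 0.2, 0, 0]
    - [0, 0.03, -0.002, 0, 0, 0]
    - [0, 0.015, 0, 0, 0, 0]
    - [0, 0, 0, 0, 0, 0]
    - [0, 0, 0, 0, 0, 0]

```text
t: 26.3
ee_pos: [601.3, 170.8, 235.0]
orientation: [0.116, 1.576, -0.114]
ft_force: [-0.7, -0.9, -0.4]
width: 39.9
```

```bash
python3 -c "
from h import *
status();plan((609,166,232,1.42))"
```

```text
t 26.3 pos [601.3 170.8 235. ] phi 1.424 F [-0.7 -0.9 -0.4] mom [ 0.01 -0.12 -0.03] w 39.9 q6 -1.17
1 rows -> (609, 166, 232, 1.42)
[[0.0029, -0.0036, 0.0083, 0.3, -0.5, -0.1]]
```

Call:
carry_out:
  commands:
    - [0.003, -0.0035, 0.009, 0.3, -0.5, 0]
    - [0.035, 0, 0, 0, 0, 0]
    - [0.035, 0, 0, 0, 0, 0]
    - [0.025, 0, 0, 0, 0, 0]
    - [0.012, 0, 0, 0, 0, 0]
    - [0, 0, 0, 0, 0, 0]

```text
t: 27.05
ee_pos: [614.0, 158.5, 122.8]
orientation: [0.127, 1.561, -0.125]
ft_force: [0.6, -0.3, -0.7]
width: 40.1
```

```bash
python3 -c "
from h import *
status()"
```

```text
t 27.05 pos [614.  158.5 122.8] phi 1.41 F [ 0.6 -0.3 -0.7] mom [ 0.04 -0.11 -0.01] w 40.1 q6 -1.18
```

Call:
carry_out:
  commands:
    - [0, 0.006, -0.005, 0, 0, 0]
    - [0, 0, 0, 0, 0, 0]

```text
t: 27.3
ee_pos: [611.1, 165.5, 124.7]
orientation: [0.128, 1.559, -0.125]
ft_force: [0.5, -0.1, -1.0]
width: 39.9
```

Call:
carry_out:
  commands:
    - [0, 0, 0, 0, 0, 0]
    - [0, 0, 0, 0, 0, 0]
    - [0, 0, 0, 0, 0, 0]
    - [-0.04, 0, 0, 0, 0, 0]
    - [-0.05, 0, 0, 0, 0, 0]
    - [-0.04, 0, 0, 0, 0, 0]
    - [0, 0, 0, 0, 0, 0]
  grip: 0.35

```text
t: 28.18
ee_pos: [610.5, 165.8, 260.0]
orientation: [0.128, 1.556, -0.124]
ft_force: [0.1, 0.1, -0.1]
width: 56.8
```

```bash
python3 -c "
from h import *
status();chocs();chocs('side');plan((466,-340,190,1.655))"
```

```text
t 28.18 pos [610.5 165.8 260. ] phi 1.41 F [ 0.1  0.1 -0.1] mom [ 0.01 -0.18 -0.03] w 56.8 q6 -1.16
top choc 216 [ 463.  -337.1] [43.1 60.5] phi 1.697
top choc 227 [ 468.5 -415.8] [43.  65.6] phi 1.339
side choc 440 [ 468.1 -343.5] [51.3 62.8] phi 1.691
side choc 483 [ 472.8 -423. ] [50.5 61.4] phi 1.369
side choc 213 [ 508.4 -502. ] [ 14.9 213.1] phi 1.512
10 rows -> (466, -340, 190, 1.655)
[[0.0066, -0.0522, -0.006, -1.4, 0.0, -0.0], [0.0066, -0.052, -0.0073, -1.4, 0.0, -0.0], [0.0066, -0.0518, -0.0086, -1.4, 0.0, -0.0], [0.0066, -0.0516, -0.0098, -1.4, 0.0, -0.0], [0.0066, -0.0513, -0.0111, -1.4, 0.0, -0.0], [0.0066, -0.051, -0.0123, -1.4, 0.0, -0.0], [0.0066, -0.0507, -0.0136, -1.4, 0.0, -0.0], [0.0066, -0.0504, -0.0148, -1.4, 0.0, -0.0], [0.0066, -0.05, -0.016, -1.4, 0.0, -0.0], [0.0066, -0.0496, -0.0172, -1.4, 0.0, -0.0]]
```

Call:
carry_out:
  commands:
    - [0, -0.052, -0.006, -1.4, 0, 0]
    - [0.0065, -0.052, -0.0075, -1.4, 0, 0]
    - [0.0065, -0.052, -0.0085, -1.4, 0, 0]
    - [0.0065, -0.0515, -0.01, -1.4, 0, 0]
    - [0.0065, -0.0515, -0.011, -1.4, 0, 0]
    - [0.0065, -0.051, -0.0125, -1.4, 0, 0]
    - [0.0065, -0.0505, -0.0135, -1.4, 0, 0]
    - [0.0065, -0.0505, -0.015, -1.4, 0, 0]
  grip: 0.25

```text
t: 29.28
ee_pos: [484.5, -246.4, 194.5]
orientation: [-0.034, 1.588, 0.042]
ft_force: [-0.0, -0.6, 0.3]
width: 66.0
```

Call:
carry_out:
  commands:
    - [0.0065, -0.048, -0.016, -1.4, 0, 0]
    - [0.0065, -0.03, -0.012, -1.4, 0, 0]
    - [0, -0.015, -0.005, -1.4, 0, 0]
    - [0, 0, 0, 0, 0, 0]
    - [0, 0, 0, 0, 0, 0]

```text
t: 29.9
ee_pos: [449.4, -343.6, 171.3]
orientation: [-0.08, 1.599, 0.106]
ft_force: [0.9, -0.1, -0.2]
width: 65.9
```

```bash
python3 -c "
from h import *
status();plan((465.5,-340,90,1.69))"
```

```text
t 29.9 pos [ 449.4 -343.6  171.3] phi 1.688 F [ 0.9 -0.1 -0.2] mom [ 0.05 -0.17 -0.03] w 65.9 q6 -2.35
2 rows -> (465.5, -340, 90, 1.69)
[[0.0404, 0.0001, 0.0094, -0.0, -0.8, -0.5], [0.0405, 0.0005, 0.0088, -0.0, -0.8, -0.5]]
```

Call:
carry_out:
  commands:
    - [0.03, 0, 0.0095, 0, -0.8, -0.5]
    - [0.03, 0, 0.009, 0, -0.8, -0.5]
    - [0.02, 0, 0, 0, 0, 0]
    - [0, 0, 0, 0, 0, 0]

```text
t: 30.4
ee_pos: [467.9, -336.4, 88.4]
orientation: [-0.094, 1.569, 0.096]
ft_force: [0.2, 0.4, -0.7]
width: 66.0
```

```bash
python3 -c "
from h import *
status();plan((465.5,-340,21,1.69))"
```

```text
t 30.4 pos [ 467.9 -336.4   88.4] phi 1.691 F [ 0.2  0.4 -0.7] mom [ 0.14 -0.11 -0.06] w 66.0 q6 -2.34
2 rows -> (465.5, -340, 21, 1.69)
[[0.0337, -0.0017, -0.0014, 0.0, -0.0, -0.0], [0.0337, -0.0017, -0.0014, 0.0, -0.0, -0.0]]
```

Call:
carry_out:
  commands:
    - [0.02, -0.0035, -0.0025, 0, 0, 0]
    - [0.02, 0, 0, 0, 0, 0]
    - [0.017, 0, 0, 0, 0, 0]
    - [0.007, 0, 0, 0, 0, 0]
    - [0, 0, 0, 0, 0, 0]

```text
t: 31.02
ee_pos: [467.0, -340.4, 22.5]
orientation: [-0.096, 1.567, 0.095]
ft_force: [-0.1, 0.1, 0.2]
width: 65.6
```

Call:
carry_out:
  commands:
    - [0, 0, 0, 0, 0, 0]
    - [0, 0, 0, 0, 0, 0]
    - [0, 0, 0, 0, 0, 0]
    - [0, 0, 0, 0, 0, 0]
    - [0, 0, 0, 0, 0, 0]
    - [0, 0, 0, 0, 0, 0]
  grip: 1

```text
t: 31.78
ee_pos: [467.9, -341.2, 24.2]
orientation: [-0.098, 1.565, 0.093]
ft_force: [-0.7, 0.3, -0.8]
width: 40.1
```

Call:
carry_out:
  commands:
    - [-0.02, 0, 0, 0, 0, 0]
    - [-0.045, 0, 0, 0, 0, 0]
    - [-0.05, 0, 0, 0, 0, 0]
    - [-0.05, 0, 0, 0, 0, 0]
    - [-0.04, 0, 0, 0, 0, 0]
    - [0, 0, 0, 0, 0, 0]

```text
t: 32.52
ee_pos: [467.1, -340.6, 241.9]
orientation: [-0.1, 1.562, 0.092]
ft_force: [-0.7, -0.3, -1.5]
width: 39.6
```

```bash
python3 -c "
from h import *
status();plan((507,182,232,1.42))"
```

```text
t 32.52 pos [ 467.1 -340.6  241.9] phi 1.693 F [-0.7 -0.3 -1.5] mom [ 0.08 -0.12  0.02] w 39.6 q6 -2.34
10 rows -> (507, 182, 232, 1.42)
[[0.0008, 0.0514, 0.0103, 1.6, 0.0, 0.0], [0.0008, 0.0517, 0.0089, 1.6, 0.0, 0.0], [0.0008, 0.0519, 0.0075, 1.6, 0.0, 0.0], [0.0008, 0.0521, 0.0061, 1.6, 0.0, 0.0], [0.0008, 0.0522, 0.0047, 1.6, 0.0, 0.0], [0.0009, 0.0523, 0.0032, 1.6, 0.0, 0.0], [0.0009, 0.0524, 0.0018, 1.6, 0.0, 0.0], [0.0009, 0.0524, 0.0004, 1.6, 0.0, 0.0], [0.0009, 0.0524, -0.0011, 1.6, 0.0, 0.0], [0.001, 0.0524, -0.0025, 1.6, 0.0, 0.0]]
```

Call:
carry_out:
  commands:
    - [0, 0.0515, 0.0105, 1.6, 0, 0]
    - [0, 0.0515, 0.009, 1.6, 0, 0]
    - [0, 0.052, 0.0075, 1.6, 0, 0]
    - [0, 0.052, 0.006, 1.6, 0, 0]
    - [0, 0.052, 0.0045, 1.6, 0, 0]
    - [0, 0.0525, 0.003, 1.6, 0, 0]
    - [0, 0.0525, 0.002, 1.6, 0, 0]
    - [0, 0.0525, 0.0005, 1.6, 0, 0]

```text
t: 33.52
ee_pos: [497.1, 87.3, 236.3]
orientation: [0.087, 1.568, -0.095]
ft_force: [1.1, -0.2, -0.7]
width: 39.6
```

Call:
carry_out:
  commands:
    - [0, 0.05, -0.001, 1.6, 0, 0]
    - [0, 0.03, -0.0025, 1.6, 0, 0]
    - [0, 0.015, 0, 0, 0, 0]
    - [0, 0, 0, 0, 0, 0]
    - [0, 0, 0, 0, 0, 0]

```text
t: 34.15
ee_pos: [502.9, 186.1, 232.5]
orientation: [0.126, 1.572, -0.138]
ft_force: [0.2, 0.7, -1.2]
width: 40.1
```

```bash
python3 -c "
from h import *
status();plan((507,182,200,1.42))"
```

```text
t 34.15 pos [502.9 186.1 232.5] phi 1.403 F [ 0.2  0.7 -1.2] mom [ 0.04 -0.09 -0.  ] w 40.1 q6 -1.06
1 rows -> (507, 182, 200, 1.42)
[[0.0325, -0.003, 0.0049, -1.0, -0.3, 0.5]]
```

Call:
carry_out:
  commands:
    - [0.02, -0.003, 0.005, -1, -0.3, 0.5]
    - [0.035, 0, 0, 0, 0, 0]
    - [0.025, 0, 0, 0, 0, 0]
    - [0.01, 0, 0, 0, 0, 0]
    - [0, 0, 0, 0, 0, 0]

```text
t: 34.78
ee_pos: [508.5, 176.3, 141.6]
orientation: [0.123, 1.565, -0.122]
ft_force: [-0.8, -1.1, -0.3]
width: 40.1
```

Call:
carry_out:
  commands:
    - [0, 0, 0, 0, 0, 0]
    - [0, 0, 0, 0, 0, 0]
    - [0, 0, 0, 0, 0, 0]
    - [-0.04, 0, 0, 0, 0, 0]
    - [-0.05, 0, 0, 0, 0, 0]
    - [-0.03, 0, 0, 0, 0, 0]
    - [0, 0, 0, 0, 0, 0]
  grip: 0.35

```text
t: 35.65
ee_pos: [509.6, 176.7, 268.9]
orientation: [0.124, 1.559, -0.12]
ft_force: [0.6, 0.2, -0.4]
width: 57.3
```

```bash
python3 -c "
from h import *
status();chocs();chocs('side');plan((470.5,-419.5,190,1.355))"
```

```text
t 35.65 pos [509.6 176.7 268.9] phi 1.415 F [ 0.6  0.2 -0.4] mom [ 0.04 -0.11 -0.03] w 57.3 q6 -1.1
top choc 218 [ 489.2 -395.9] [42.6 63.6] phi 1.316
side choc 466 [ 493.6 -402.3] [50.8 61.3] phi 1.353
side choc 215 [ 508.3 -502. ] [ 15.  213.1] phi 1.511
11 rows -> (470.5, -419.5, 190, 1.355)
[[0.0069, -0.054, 0.005, 0.3, 0.0, -0.0], [0.0069, -0.054, 0.0053, 0.3, 0.0, -0.0], [0.0069, -0.054, 0.0056, 0.3, 0.0, -0.0], [0.0069, -0.0539, 0.0059, 0.3, 0.0, -0.0], [0.0069, -0.0539, 0.0062, 0.3, 0.0, -0.0], [0.0069, -0.0539, 0.0065, 0.3, 0.0, -0.0], [0.0069, -0.0538, 0.0068, 0.3, 0.0, -0.0], [0.0069, -0.0538, 0.0071, 0.3, 0.0, -0.0], [0.0069, -0.0538, 0.0074, 0.3, 0.0, -0.0], [0.0069, -0.0537, 0.0077, 0.3, 0.0, -0.0], [0.0069, -0.0537, 0.008, 0.3, 0.0, -0.0]]
```

The knock has happened: the last block is now at about (491.5, -399.5). I've adjusted the target.

Call:
carry_out:
  commands:
    - [0, -0.054, 0.0065, 0.3, 0, 0]
    - [0.007, -0.054, 0.007, 0.3, 0, 0]
    - [0.007, -0.054, 0.007, 0.3, 0, 0]
    - [0.007, -0.054, 0.0075, 0.3, 0, 0]
    - [0.007, -0.054, 0.0075, 0.3, 0, 0]
    - [0.007, -0.054, 0.008, 0.3, 0, 0]
    - [0.007, -0.054, 0.008, 0.3, 0, 0]
    - [0.007, -0.054, 0.0085, 0.3, 0, 0]
  grip: 0.25

```text
t: 36.75
ee_pos: [486.2, -267.5, 201.8]
orientation: [0.153, 1.581, -0.147]
ft_force: [0.6, -0.3, -0.8]
width: 66.1
```

Call:
carry_out:
  commands:
    - [0.007, -0.053, 0.0085, 0.3, 0, 0]
    - [0.007, -0.035, 0.006, 0.3, 0, 0]
    - [0.007, -0.018, 0.004, 0, 0, 0]
    - [0, 0, 0, 0, 0, 0]
    - [0, 0, 0, 0, 0, 0]

```text
t: 37.38
ee_pos: [478.7, -377.4, 170.7]
orientation: [0.171, 1.591, -0.153]
ft_force: [-0.1, 0.2, 0.3]
width: 66.0
```

```bash
python3 -c "
from h import *
status();plan((491.5,-399.5,90,1.335))"
```

```text
t 37.38 pos [ 478.7 -377.4  170.7] phi 1.366 F [-0.1  0.2  0.3] mom [ 0.06 -0.13  0.01] w 66.0 q6 -2.05
2 rows -> (491.5, -399.5, 90, 1.335)
[[0.04, -0.0099, 0.0096, 0.9, -0.8, -0.2], [0.0402, -0.0096, 0.0092, 0.9, -0.8, -0.2]]
```

Call:
carry_out:
  commands:
    - [0.03, -0.01, 0.0095, 0.9, -0.8, -0.2]
    - [0.03, -0.0095, 0.009, 0.9, -0.8, -0.2]
    - [0.02, 0, 0, 0, 0, 0]
    - [0, 0, 0, 0, 0, 0]

```text
t: 37.88
ee_pos: [494.0, -395.0, 90.3]
orientation: [0.182, 1.56, -0.181]
ft_force: [-0.3, -0.1, -0.9]
width: 66.0
```

```bash
python3 -c "
from h import *
status();plan((491.5,-399.5,21,1.335))"
```

```text
t 37.88 pos [ 494.  -395.    90.3] phi 1.34 F [-0.3 -0.1 -0.9] mom [ 0.03 -0.14  0.04] w 66.0 q6 -2.04
2 rows -> (491.5, -399.5, 21, 1.335)
[[0.0346, -0.0025, -0.0008, 0.1, 0.1, -0.0], [0.0346, -0.0025, -0.0007, 0.1, 0.1, -0.0]]
```

Call:
carry_out:
  commands:
    - [0.02, -0.005, -0.0015, 0, 0, 0]
    - [0.02, 0, 0, 0, 0, 0]
    - [0.018, 0, 0, 0, 0, 0]
    - [0.008, 0, 0, 0, 0, 0]
    - [0, 0, 0, 0, 0, 0]

```text
t: 38.5
ee_pos: [492.1, -399.3, 21.3]
orientation: [0.18, 1.559, -0.18]
ft_force: [-0.7, -0.5, -0.2]
width: 66.0
```

Call:
carry_out:
  commands:
    - [0, 0, 0, 0, 0, 0]
    - [0, 0, 0, 0, 0, 0]
    - [0, 0, 0, 0, 0, 0]
    - [0, 0, 0, 0, 0, 0]
    - [0, 0, 0, 0, 0, 0]
    - [0, 0, 0, 0, 0, 0]
  grip: 1

```text
t: 39.25
ee_pos: [493.0, -400.1, 23.1]
orientation: [0.179, 1.557, -0.182]
ft_force: [0.4, 0.4, -0.7]
width: 39.7
```

Call:
carry_out:
  commands:
    - [-0.02, 0, 0, 0, 0, 0]
    - [-0.045, 0, 0, 0, 0, 0]
    - [-0.05, 0, 0, 0, 0, 0]
    - [-0.05, 0, 0, 0, 0, 0]
    - [-0.04, 0, 0, 0, 0, 0]
    - [0, 0, 0, 0, 0, 0]

```text
t: 40.0
ee_pos: [491.9, -399.8, 241.1]
orientation: [0.177, 1.554, -0.183]
ft_force: [0.3, 0.8, -0.5]
width: 40.1
```

```bash
python3 -c "
from h import *
status();plan((609,168,232,1.42))"
```

```text
t 40.0 pos [ 491.9 -399.8  241.1] phi 1.341 F [ 0.3  0.8 -0.5] mom [ 0.05 -0.14 -0.03] w 40.1 q6 -2.04
11 rows -> (609, 168, 232, 1.42)
[[0.0007, 0.0527, -0.0014, -0.4, 0.1, 0.0], [0.0007, 0.0527, -0.001, -0.4, 0.1, 0.0], [0.0007, 0.0527, -0.0007, -0.4, 0.1, 0.0], [0.0007, 0.0527, -0.0003, -0.4, 0.1, 0.0], [0.0007, 0.0527, 0.0001, -0.4, 0.1, 0.0], [0.0007, 0.0527, 0.0005, -0.4, 0.1, 0.0], [0.0008, 0.0527, 0.0009, -0.4, 0.1, 0.0], [0.0008, 0.0527, 0.0012, -0.4, 0.1, 0.0], [0.0008, 0.0527, 0.0016, -0.4, 0.1, 0.0], [0.0008, 0.0527, 0.002, -0.4, 0.1, 0.0], [0.0008, 0.0526, 0.0024, -0.4, 0.1, 0.0]]
```

Call:
carry_out:
  commands:
    - [0, 0.0525, -0.0015, -0.4, 0, 0]
    - [0, 0.0525, -0.001, -0.4, 0, 0]
    - [0, 0.0525, -0.0005, -0.4, 0, 0]
    - [0, 0.0525, 0, -0.4, 0, 0]
    - [0, 0.0525, 0, -0.4, 0, 0]
    - [0, 0.0525, 0.0005, -0.4, 0, 0]
    - [0, 0.0525, 0.001, -0.4, 0, 0]
    - [0, 0.0525, 0.001, -0.4, 0, 0]

```text
t: 41.0
ee_pos: [573.9, 21.4, 235.4]
orientation: [0.138, 1.564, -0.144]
ft_force: [0.1, -0.1, -0.6]
width: 39.5
```

Call:
carry_out:
  commands:
    - [0, 0.0525, 0.0015, -0.4, 0, 0]
    - [0, 0.048, 0.002, -0.4, 0, 0]
    - [0, 0.03, 0.002, -0.4, 0, 0]
    - [0, 0.012, 0, 0, 0, 0]
    - [0, 0, 0, 0, 0, 0]
    - [0, 0, 0, 0, 0, 0]

```text
t: 41.75
ee_pos: [599.8, 166.9, 230.1]
orientation: [0.115, 1.574, -0.126]
ft_force: [-1.0, -0.1, 0.0]
width: 39.4
```

```bash
python3 -c "
from h import *
status();plan((609,168,200,1.42))"
```

```text
t 41.75 pos [599.8 166.9 230.1] phi 1.417 F [-1.  -0.1  0. ] mom [ 0.07 -0.12  0.06] w 39.4 q6 -1.16
1 rows -> (609, 168, 200, 1.42)
[[0.0301, 0.0027, 0.0091, -0.2, -0.4, 0.4]]
```

Call:
carry_out:
  commands:
    - [0.02, 0.008, 0.006, -0.2, -0.4, 0.4]
    - [0.035, 0, 0, 0, 0, 0]
    - [0.025, 0, 0, 0, 0, 0]
    - [0.01, 0, 0, 0, 0, 0]
    - [0, 0, 0, 0, 0, 0]

```text
t: 42.38
ee_pos: [607.7, 167.5, 139.5]
orientation: [0.123, 1.564, -0.124]
ft_force: [0.2, 0.3, -1.0]
width: 39.9
```

Call:
carry_out:
  commands:
    - [0, 0, 0, 0, 0, 0]
    - [0, 0, 0, 0, 0, 0]
    - [0, 0, 0, 0, 0, 0]
    - [-0.04, 0, 0, 0, 0, 0]
    - [-0.05, 0, 0, 0, 0, 0]
    - [-0.03, 0, 0, 0, 0, 0]
    - [0, 0, 0, 0, 0, 0]
  grip: 0.35

```text
t: 43.25
ee_pos: [608.9, 167.8, 267.2]
orientation: [0.125, 1.558, -0.122]
ft_force: [0.1, 0.7, -0.3]
width: 57.3
```

```bash
python3 -c "
from h import *
status();chocs();chocs('side');a=cv2.imread('pics/raw_top.png');b=cv2.imread('pics/raw_side.png')
g=lambda p,x0,y0,w,h,s:cv2.convertScaleAbs(cv2.resize(p[y0:y0+h,x0:x0+w],(w*s,h*s),interpolation=cv2.INTER_CUBIC),alpha=1.4,beta=10)
M=np.zeros((600,800,3),np.uint8);M[:600,:400]=g(b,240,80,80,120,5);M[:300,400:]=g(a,240,140,100,75,4);M[300:,400:]=g(b,290,195,100,75,4)
cv2.imwrite('pics/e2.png',M);plan((646,-97,190,-.46))"
```

```text
t 43.25 pos [608.9 167.8 267.2] phi 1.413 F [ 0.1  0.7 -0.3] mom [ 0.02 -0.22  0.  ] w 57.3 q6 -1.16
side choc 215 [ 508.3 -502. ] [ 15.  213.1] phi 1.511
12 rows -> (646, -97, 190, -0.46)
[[0.0062, -0.0213, 0.0066, 8.9, 0.0, -0.0], [0.0062, -0.02, 0.0098, 8.9, 0.0, -0.0], [0.0062, -0.0182, 0.0128, 8.9, 0.0, -0.0], [0.0062, -0.016, 0.0155, 8.9, 0.0, -0.0], [0.0062, -0.0134, 0.0178, 8.9, 0.0, -0.0], [0.0062, -0.0104, 0.0197, 8.9, 0.0, -0.0], [0.0062, -0.0072, 0.021, 8.9, 0.0, -0.0], [0.0062, -0.0039, 0.0219, 8.9, 0.0, -0.0], [0.0062, -0.0004, 0.0223, 8.9, 0.0, -0.0], [0.0062, 0.003, 0.0221, 8.9, 0.0, -0.0], [0.0062, 0.0064, 0.0213, 8.9, 0.0, -0.0], [0.0062, 0.0097, 0.0201, 8.9, 0.0, -0.0]]
```

View pics/e2.png

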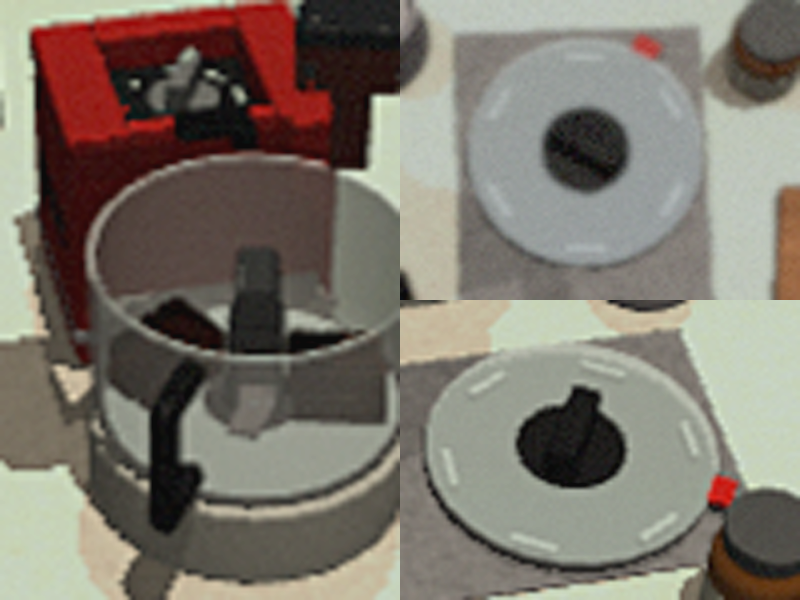

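e2: the four blocks lie low in the bowl on both sides of the hub and the board is empty. The clear lid is undisturbed, with its tab at (648,46) in the top crop and (722,492) in the side crop.

```bash
python3 -c "
from h import *
T=lambda u,v:(240+(u-400)/4-.4,140+v/4-.4); S=lambda u,v:(290+(u-400)/4-.4,195+(v-300)/4-.4)
a=ray('top',*T(586,151),16);b=ray('top',*T(648,46),15);print(a,b,np.arctan2(b[1]-a[1],b[0]-a[0]),np.linalg.norm(b-a))
a2=ray('side',*S(573.5,453),16);b2=ray('side',*S(723,490),15);print(a2,b2,np.arctan2(b2[1]-a2[1],b2[0]-a2[0]),np.linalg.norm(b2-a2))
print('hub',ray('top',*T(586,150),18),ray('side',*S(571,446),18))
"
```

```text
[645.34348225 -97.58620376  16.        ] [ 746.67015007 -149.35913391   15.        ] -0.47236972816337897 113.79160736509152
[ 650.1832692  -103.02143178   16.        ] [ 749.4850613  -147.38161072   15.        ] -0.42012362157173383 108.76429280741333
hub [645.69998487 -97.54013606  18.        ] [649.1364352  -97.94390339  18.        ]
```

Call:
carry_out:
  commands:
    - [0, -0.0215, 0.0065, 8.9, 0, 0]
    - [0, -0.02, 0.01, 8.9, 0, 0]
    - [0.006, -0.018, 0.013, 8.9, 0, 0]
    - [0.006, -0.016, 0.0155, 8.9, 0, 0]
    - [0.006, -0.0135, 0.018, 8.9, 0, 0]
    - [0.006, -0.0105, 0.0195, 8.9, 0, 0]
    - [0.006, -0.007, 0.021, 8.9, 0, 0]
    - [0.006, -0.004, 0.022, 8.9, 0, 0]

```text
t: 44.35
ee_pos: [622.5, -13.6, 209.6]
orientation: [1.099, 1.285, -1.126]
ft_force: [-0.1, 0.1, 0.0]
width: 57.2
```

Call:
carry_out:
  commands:
    - [0.006, -0.0005, 0.022, 8.9, 0, 0]
    - [0.006, 0.003, 0.022, 8.9, 0, 0]
    - [0.006, 0.0065, 0.0215, 8.9, 0, 0]
    - [0.006, 0.007, 0.015, 8, 0, 0]
    - [0, 0, 0, 0, 0, 0]
    - [0, 0, 0, 0, 0, 0]

```text
t: 45.1
ee_pos: [623.3, -99.0, 171.6]
orientation: [1.534, 0.959, -1.599]
ft_force: [-0.0, -0.5, 0.2]
width: 57.2
```

```bash
python3 -c "
from h import *
status();plan((647.5,-99,90,-.46))"
```

```text
t 45.1 pos [623.3 -99.  171.6] phi -0.491 F [-0.  -0.5  0.2] mom [-0.03 -0.06  0.06] w 57.2 q6 0.32
2 rows -> (647.5, -99, 90, -0.46)
[[0.0403, 0.0122, -0.0065, -0.9, 0.5, 1.1], [0.0405, 0.0115, -0.0059, -0.9, 0.5, 1.1]]
```

Call:
carry_out:
  commands:
    - [0.035, 0.012, -0.0065, -0.9, 0.5, 1.1]
    - [0.035, 0.0115, -0.006, -1.4, 0.5, 1.1]
    - [0, 0, 0, 0, 0, 0]
    - [0, 0, 0, 0, 0, 0]

```text
t: 45.6
ee_pos: [648.7, -95.7, 100.7]
orientation: [1.526, 0.966, -1.523]
ft_force: [-1.0, -0.3, 0.3]
width: 57.0
```

```bash
python3 -c "
from h import *
status();plan((647.5,-98.5,26,-.45))"
```

```text
t 45.6 pos [648.7 -95.7 100.7] phi -0.44 F [-1.  -0.3  0.3] mom [-0.01 -0.04  0.02] w 57.0 q6 0.28
2 rows -> (647.5, -98.5, 26, -0.45)
[[0.0373, -0.0, 0.0015, 0.3, -0.0, -0.1], [0.0373, 0.0, 0.0015, 0.3, -0.0, -0.1]]
```

Call:
carry_out:
  commands:
    - [0.025, 0, 0.003, 0.6, 0, 0]
    - [0.025, 0, 0, 0, 0, 0]
    - [0.016, 0, 0, 0, 0, 0]
    - [0.006, 0, 0, 0, 0, 0]
    - [0, 0, 0, 0, 0, 0]

```text
t: 46.22
ee_pos: [651.6, -98.3, 34.6]
orientation: [1.537, 0.954, -1.522]
ft_force: [0.4, -0.2, -0.2]
width: 56.9
```

```bash
python3 -c "
from h import *
status();plan((647.5,-98.5,25,-.45))"
```

```text
t 46.23 pos [651.6 -98.3  34.6] phi -0.448 F [ 0.4 -0.2 -0.2] mom [ 0.01 -0.04  0.01] w 56.9 q6 0.28
1 rows -> (647.5, -98.5, 25, -0.45)
[[0.0095, -0.0037, 0.002, 0.1, -0.1, -0.7]]
```

Call:
carry_out:
  commands:
    - [0.005, -0.0035, 0.002, 0, 0, -0.7]
    - [0.004, 0, 0, 0, 0, 0]
    - [0, 0, 0, 0, 0, 0]

```text
t: 46.6
ee_pos: [648.4, -98.9, 26.7]
orientation: [1.534, 0.964, -1.529]
ft_force: [-0.3, 0.1, 0.7]
width: 57.0
```

Call:
carry_out:
  commands:
    - [0, 0, 0, 0, 0, 0]
    - [0, 0, 0, 0, 0, 0]
    - [0, 0, 0, 0, 0, 0]
    - [0, 0, 0, 0, 0, 0]
    - [0, 0, 0, 0, 0, 0]
    - [0, 0, 0, 0, 0, 0]
    - [0, 0, 0, 0, 0, 0]
  grip: 1

```text
t: 47.48
ee_pos: [648.5, -98.8, 27.0]
orientation: [1.535, 0.964, -1.528]
ft_force: [0.1, 0.1, -1.2]
width: 21.9
```

```bash
python3 -c "
from h import *
status()"
```

```text
t 47.48 pos [648.5 -98.8  27. ] phi -0.448 F [ 0.1  0.1 -1.2] mom [-0.    0.06  0.01] w 21.9 q6 0.27
```

Call:
carry_out:
  commands:
    - [-0.01, 0, 0, 0, 0, 0]
    - [-0.025, 0, 0, 0, 0, 0]
    - [-0.04, 0, 0, 0, 0, 0]
    - [-0.045, 0, 0, 0, 0, 0]
    - [-0.045, 0, 0, 0, 0, 0]
    - [-0.045, 0, 0, 0, 0, 0]
    - [-0.03, 0, 0, 0, 0, 0]
    - [0, 0, 0, 0, 0, 0]

```text
t: 48.48
ee_pos: [646.5, -99.2, 276.7]
orientation: [1.534, 0.965, -1.53]
ft_force: [0.0, -0.0, -2.0]
width: 21.7
```

```bash
python3 -c "
from h import *
status();plan((558.4,174.2,265,2.28),n=18)"
```

```text
t 48.48 pos [646.5 -99.2 276.7] phi -0.448 F [ 0. -0. -2.] mom [-0.06 -0.01 -0.01] w 21.7 q6 0.28
18 rows -> (558.4, 174.2, 265, 2.28)
[[0.0007, -0.011, -0.0116, -8.7, -0.0, -0.0], [0.0007, -0.0091, -0.0131, -8.7, -0.0, -0.0], [0.0007, -0.007, -0.0143, -8.7, -0.0, -0.0], [0.0007, -0.0048, -0.0152, -8.7, -0.0, -0.0], [0.0007, -0.0024, -0.0158, -8.7, -0.0, -0.0], [0.0007, -0.0, -0.016, -8.7, -0.0, -0.0], [0.0007, 0.0024, -0.0158, -8.7, -0.0, -0.0], [0.0007, 0.0047, -0.0152, -8.7, -0.0, -0.0], [0.0007, 0.007, -0.0144, -8.7, -0.0, -0.0], [0.0007, 0.0091, -0.0131, -8.7, -0.0, -0.0], [0.0007, 0.0109, -0.0116, -8.7, -0.0, -0.0], [0.0007, 0.0126, -0.0098, -8.7, -0.0, -0.0], [0.0007, 0.0139, -0.0078, -8.7, -0.0, -0.0], [0.0007, 0.0149, -0.0056, -8.7, -0.0, -0.0], [0.0007, 0.0156, -0.0033, -8.7, -0.0, -0.0], [0.0007, 0.0159, -0.0009, -8.7, -0.0, -0.0], [0.0007, 0.0159, 0.0015, -8.7, -0.0, -0.0], [0.0007, 0.0155, 0.0039, -8.7, -0.0, -0.0]]
```

Call:
carry_out:
  commands:
    - [0, -0.011, -0.0115, -5, 0, 0]
    - [0, -0.0095, -0.013, -8.7, 0, 0]
    - [0, -0.007, -0.0145, -8.7, 0, 0]
    - [0, -0.005, -0.015, -8.7, 0, 0]
    - [0, -0.0025, -0.016, -8.7, 0, 0]
    - [0, 0, -0.016, -8.7, 0, 0]
    - [0, 0.0025, -0.016, -8.7, 0, 0]
    - [0, 0.0045, -0.015, -8.7, 0, 0]

```text
t: 49.48
ee_pos: [602.4, 27.0, 262.0]
orientation: [0.649, 1.492, -0.657]
ft_force: [0.4, 0.0, -1.5]
width: 21.8
```

```bash
python3 -c "
from h import *
status();plan((558.4,174.2,265,2.28),n=10)"
```

```text
t 49.48 pos [602.4  27.  262. ] phi 0.737 F [ 0.4  0.  -1.5] mom [-0.01 -0.13  0.04] w 21.8 q6 -0.72
10 rows -> (558.4, 174.2, 265, 2.28)
[[-0.0001, 0.0066, -0.0139, -8.8, -0.1, -0.0], [-0.0002, 0.0087, -0.0127, -8.8, -0.1, -0.0], [-0.0002, 0.0105, -0.0112, -8.8, -0.1, -0.0], [-0.0002, 0.0121, -0.0094, -8.8, -0.1, -0.0], [-0.0003, 0.0134, -0.0075, -8.8, -0.1, -0.0], [-0.0003, 0.0144, -0.0053, -8.8, -0.1, -0.0], [-0.0003, 0.0151, -0.003, -8.8, -0.1, -0.0], [-0.0003, 0.0154, -0.0007, -8.8, -0.1, -0.0], [-0.0003, 0.0153, 0.0017, -8.8, -0.1, -0.0], [-0.0003, 0.0148, 0.004, -8.8, -0.1, -0.0]]
```

Call:
carry_out:
  commands:
    - [0, 0.0065, -0.014, -8.8, 0, 0]
    - [0, 0.0085, -0.0125, -8.8, 0, 0]
    - [0, 0.0105, -0.011, -8.8, 0, 0]
    - [0, 0.012, -0.0095, -8.8, 0, 0]
    - [0, 0.0135, -0.0075, -8.8, 0, 0]
    - [0, 0.0145, -0.0055, -8.8, 0, 0]
    - [0, 0.015, -0.003, -8.8, 0, 0]
    - [0, 0.0155, -0.0005, -8.8, 0, 0]

```text
t: 50.48
ee_pos: [554.3, 146.6, 247.4]
orientation: [-0.337, 1.588, 0.353]
ft_force: [0.3, 0.5, -1.1]
width: 21.8
```

Call:
carry_out:
  commands:
    - [0, 0.012, 0.0015, -8.8, 0, 0]
    - [0, 0.006, 0.001, -4, 0, 0]
    - [0, 0, 0, 0, 0, 0]
    - [0, 0, 0, 0, 0, 0]

```text
t: 50.98
ee_pos: [543.6, 164.0, 241.1]
orientation: [-0.514, 1.56, 0.54]
ft_force: [0.9, -0.0, -2.4]
width: 22.1
```

```bash
python3 -c "
from h import *
status();plan((558.4,174.2,240,2.28))"
```

```text
t 50.98 pos [543.6 164.  241.1] phi 2.239 F [ 0.9 -0.  -2.4] mom [ 0.08 -0.15 -0.04] w 22.1 q6 -1.98
1 rows -> (558.4, 174.2, 240, 2.28)
[[0.0003, -0.0012, 0.018, -2.3, -2.5, -1.9]]
```

Call:
carry_out:
  commands:
    - [0, -0.001, 0.018, -3.5, -2.5, -1.9]
    - [0, 0, 0, 0, 0, 0]
    - [0, 0, 0, 0, 0, 0]

```text
t: 51.35
ee_pos: [557.7, 173.1, 239.0]
orientation: [-0.568, 1.498, 0.568]
ft_force: [-0.5, 0.2, -2.7]
width: 22.1
```

```bash
python3 -c "
from h import *
status();plan((558.4,174.2,225,2.31))
a=im('top');b=im('side')
g=lambda p,x0,y0,w,h,s:cv2.convertScaleAbs(cv2.resize(p[y0:y0+h,x0:x0+w],(w*s,h*s),interpolation=cv2.INTER_CUBIC),alpha=1.4,beta=10)
M=np.zeros((600,800,3),np.uint8);M[:,:480]=g(b,230,70,120,150,4);M[:400,480:]=g(a,160,145,80,100,4)
cv2.imwrite('pics/f1.png',M)"
```

```text
t 51.35 pos [557.7 173.1 239. ] phi 2.296 F [-0.5  0.2 -2.7] mom [ 0.16 -0.1  -0.01] w 22.1 q6 -2.02
1 rows -> (558.4, 174.2, 225, 2.31)
[[0.014, 0.0003, 0.0013, -0.8, -0.2, -0.1]]
```

View pics/f1.png

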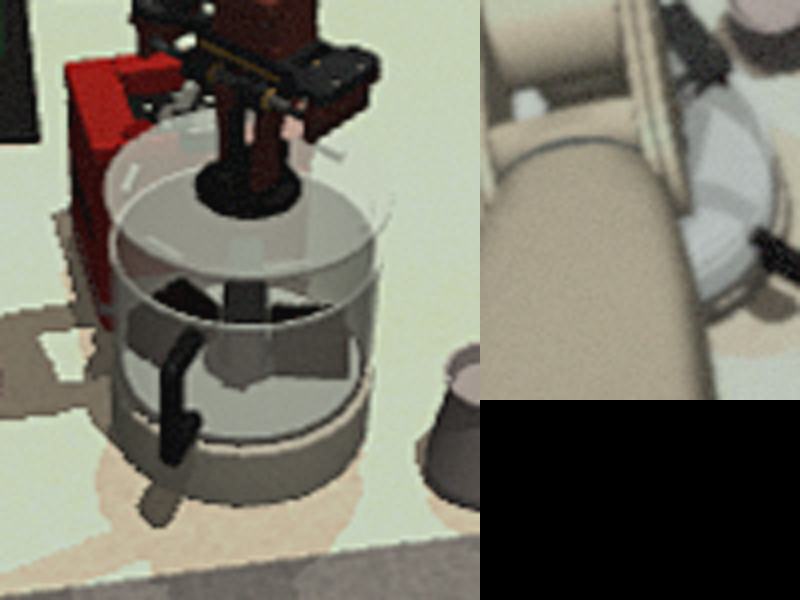

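f1 shows the lid held level and centred over the bowl, at u≈248 against about 244 for the rim. Lowering it.

Call:
carry_out:
  commands:
    - [0.012, 0, 0.001, -0.8, 0, 0]
    - [0.01, 0, 0, 0, 0, 0]
    - [0.006, 0, 0, 0, 0, 0]
    - [0, 0, 0, 0, 0, 0]

```text
t: 51.95
ee_pos: [558.0, 173.2, 208.4]
orientation: [-0.578, 1.497, 0.579]
ft_force: [-0.3, 0.7, -1.4]
width: 21.6
```

```bash
python3 -c "
from h import *
status();plan((558.4,174.2,205,2.31))"
```

```text
t 51.95 pos [558.  173.2 208.4] phi 2.31 F [-0.3  0.7 -1.4] mom [ 0.1  -0.18 -0.05] w 21.6 q6 -2.03
1 rows -> (558.4, 174.2, 205, 2.31)
[[0.0034, 0.0004, 0.001, 0.0, -0.2, -0.1]]
```

Call:
carry_out:
  commands:
    - [0.004, 0.0005, 0.001, 0, 0, 0]
    - [0.004, 0, 0, 0, 0, 0]
    - [0, 0, 0, 0, 0, 0]

```text
t: 52.32
ee_pos: [558.6, 174.5, 200.1]
orientation: [-0.578, 1.496, 0.579]
ft_force: [-0.8, -0.7, -1.6]
width: 21.8
```

Call:
carry_out:
  commands:
    - [0.003, 0, 0, 0, 0, 0]
    - [0.003, 0, 0, 0, 0, 0]
    - [0, 0, 0, 0, 0, 0]

```text
t: 52.7
ee_pos: [559.0, 174.6, 195.4]
orientation: [-0.578, 1.495, 0.579]
ft_force: [0.0, -0.2, -1.9]
width: 22.1
```

```bash
python3 -c "
from h import *
status()"
```

```text
t 52.7 pos [559.  174.6 195.4] phi 2.31 F [ 0.  -0.2 -1.9] mom [ 0.09 -0.1  -0.02] w 22.1 q6 -2.03
```

Call:
carry_out:
  commands:
    - [0.002, 0, 0, 0, 0, 0]
    - [0.002, 0, 0, 0, 0, 0]
    - [0, 0, 0, 0, 0, 0]

```text
t: 53.08
ee_pos: [559.2, 174.7, 195.6]
orientation: [-0.578, 1.493, 0.579]
ft_force: [0.3, -0.1, -2.1]
width: 21.8
```

Call:
carry_out:
  commands:
    - [0.002, 0, 0, 0, 0, 0]
    - [0.002, 0, 0, 0, 0, 0]
    - [0, 0, 0, 0, 0, 0]

```text
t: 53.45
ee_pos: [559.5, 174.7, 195.4]
orientation: [-0.578, 1.492, 0.578]
ft_force: [-0.2, 0.2, -1.6]
width: 21.5
```

```bash
python3 -c "
from h import *
status()"
```

```text
t 53.45 pos [559.5 174.7 195.4] phi 2.31 F [-0.2  0.2 -1.6] mom [ 0.04 -0.01 -0.02] w 21.5 q6 -2.03
```

Seated: it stops at 195.4 mm, and 195 was expected. Now I'll turn it clockwise.

Call:
carry_out:
  commands:
    - [0, 0, 0, 4, 0, 0]
    - [0, 0, 0, 5, 0, 0]
    - [0, 0, 0, 5, 0, 0]
    - [0, 0, 0, 5, 0, 0]
    - [0, 0, 0, 4, 0, 0]
    - [0, 0, 0, 0, 0, 0]

```text
t: 54.2
ee_pos: [559.9, 173.8, 195.2]
orientation: [-0.26, 1.556, 0.257]
ft_force: [-2.4, -1.0, 5.1]
width: 21.6
```

```bash
python3 -c "
from h import *
status()"
```

```text
t 54.2 pos [559.9 173.8 195.2] phi 1.9 F [-2.4 -1.   5.1] mom [ 0.18  0.39 -0.02] w 21.6 q6 -1.62
```

Call:
carry_out:
  commands:
    - [0, 0, 0, 4, 0, 0]
    - [0, 0, 0, 4, 0, 0]
    - [0, 0, 0, 3, 0, 0]
    - [0, 0, 0, 3, 0, 0]
    - [0, 0, 0, 0, 0, 0]

```text
t: 54.82
ee_pos: [559.3, 173.9, 195.2]
orientation: [-0.073, 1.571, 0.069]
ft_force: [-3.2, -0.4, 4.7]
width: 22.1
```

Call:
carry_out:
  commands:
    - [0, 0, 0, 3, 0, 0]
    - [0, 0, 0, 3, 0, 0]
    - [0, 0, 0, 3, 0, 0]

```text
t: 55.2
ee_pos: [558.2, 174.0, 195.2]
orientation: [0.044, 1.573, -0.051]
ft_force: [-4.7, 0.2, 4.7]
width: 24.2
```

```bash
python3 -c "
from h import *
status()"
```

```text
t 55.2 pos [558.2 174.  195.2] phi 1.51 F [-4.7  0.2  4.7] mom [0.3  0.5  0.93] w 24.2 q6 -1.23
```

The moment is rising and the fingers are twisting on the handle, so the stop is reached. Releasing, then a check.

Call:
carry_out:
  commands:
    - [0, 0, 0, 0, 0, 0]
    - [0, 0, 0, 0, 0, 0]
    - [0, 0, 0, 0, 0, 0]
    - [0, 0, 0, 0, 0, 0]
    - [-0.03, 0, 0, 0, 0, 0]
    - [-0.04, 0, 0, 0, 0, 0]
    - [-0.03, 0, 0, 0, 0, 0]
    - [0, 0, 0, 0, 0, 0]
  grip: 0.35

```text
t: 56.2
ee_pos: [559.1, 174.3, 296.1]
orientation: [0.041, 1.574, -0.047]
ft_force: [0.1, 0.0, -0.5]
width: 57.0
```

Call:
carry_out:
  commands:
    - [0, 0, -0.04, 0, 0, 0]
    - [0, -0.02, -0.04, 0, 0, 0]
    - [0, -0.03, -0.03, 0, 0, 0]
    - [0, -0.03, 0, 0, 0, 0]
    - [0, -0.03, 0, 0, 0, 0]
    - [0, -0.03, 0, 0, 0, 0]
    - [0, 0, 0, 0, 0, 0]

```text
t: 57.08
ee_pos: [433.4, 37.0, 288.3]
orientation: [0.038, 1.584, -0.047]
ft_force: [0.3, 0.8, 0.8]
width: 57.2
```

```bash
python3 -c "
from h import *
status()
a=im('top');b=im('side')
g=lambda p,x0,y0,w,h,s:cv2.convertScaleAbs(cv2.resize(p[y0:y0+h,x0:x0+w],(w*s,h*s),interpolation=cv2.INTER_CUBIC),alpha=1.4,beta=10)
M=np.zeros((600,800,3),np.uint8);M[:,:400]=g(b,240,75,80,120,5);M[:400,400:]=g(a,110,155,80,80,5)
cv2.imwrite('pics/f2.png',M)"
```

```text
t 57.08 pos [433.4  37.  288.3] phi 1.517 F [0.3 0.8 0.8] mom [ 0.08 -0.18  0.  ] w 57.2 q6 -1.45
```

View pics/f2.png

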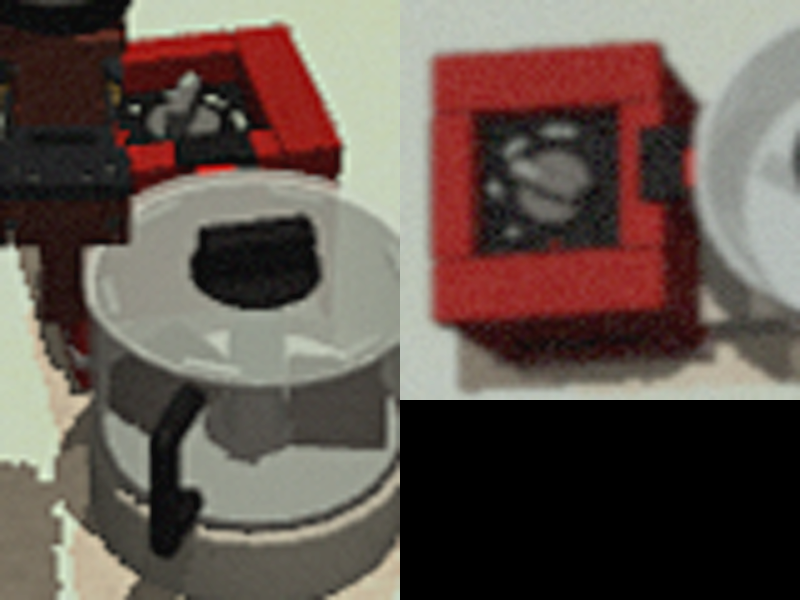

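f2 shows the lid seated with its handle along the machine's x. The red tab emerges right at the catch, at (690,165) in the top view and (213,170) in the side view. The dial is unchanged. I'll check the numbers.

```bash
python3 -c "
from h import *
S=lambda u,v:(240+u/5-.4,75+v/5-.4);T=lambda u,v:(110+(u-400)/5-.4,155+v/5-.4)
a=ray('side',*S(200,229),217);b=ray('side',*S(308,217),217);print('handle yaw',a,b,np.arctan2(b[1]-a[1],b[0]-a[0]))
for n,p in(('top',T(690,165)),('side',S(213,170))):
  q=ray(n,*p,184);print(n,q,'ang-home',np.arctan2(q[1]-174.2,q[0]-558.4)-1.683)
for dx in(0,):
  yaw=.112
  for y,nm in((108,'tab'),(112,'c')):
    P=[558.4-y*np.sin(yaw),174.2+y*np.cos(yaw),184];print(nm,((proj('top',P)[0]+.4-[110,155])*5+[400,0]).round(),((proj('side',P)[0]+.4-[240,75])*5).round())
D=[558.4-200*np.sin(yaw),174.2+200*np.cos(yaw)]
A=ray('top',*T(508,148),183);B=ray('top',*T(582,193),183);C=ray('top',*T(547,172),183);print('dial exp',D,'ends',A,B,C,np.arctan2(A[1]-B[1],A[0]-B[0]))
plan((D[0],D[1],290,1.08-1.571))
"
```

```text
handle yaw [524.83185142 175.79869569 217.        ] [590.07377999 181.63309406 217.        ] 0.08918987721094007
top [545.7881327 281.6051911 184.       ] ang-home 0.004684318573342061
side [545.57139013 282.55417232 184.        ] ang-home 0.005642898091268389
tab [690. 164.] [214. 171.]
c [684. 165.] [213. 167.]
dial exp [np.float64(536.0468015697429), np.float64(372.94691071797206)] ends [551.86877748 399.8732548  183.        ] [524.3456751  349.23881209 183.        ] [537.14877728 373.11761629 183.        ] 1.0729071646307689
13 rows -> (np.float64(536.0468015697429), np.float64(372.94691071797206), 290, -0.4909999999999999)
[[-0.0003, 0.0261, 0.0065, 8.9, -0.0, 0.1], [-0.0003, 0.0268, 0.0024, 8.9, -0.0, 0.1], [-0.0003, 0.0269, -0.0018, 8.9, -0.0, 0.1], [-0.0002, 0.0263, -0.0059, 8.9, -0.0, 0.1], [-0.0002, 0.0251, -0.0098, 8.9, -0.0, 0.1], [-0.0002, 0.0232, -0.0136, 8.9, -0.0, 0.1], [-0.0002, 0.0209, -0.017, 8.9, -0.0, 0.1], [-0.0001, 0.018, -0.02, 8.9, -0.0, 0.1], [-0.0001, 0.0147, -0.0225, 8.9, -0.0, 0.1], [-0.0001, 0.0111, -0.0245, 8.9, -0.0, 0.1], [-0.0001, 0.0072, -0.026, 8.9, -0.0, 0.1], [-0.0001, 0.0031, -0.0267, 8.9, -0.0, 0.1], [-0.0001, -0.0011, -0.0269, 8.9, -0.0, 0.1]]
```

Lid tab is home to within about 0.005 rad. On to the dial.

Call:
carry_out:
  commands:
    - [0, 0.026, 0.0065, 5, 0, 0]
    - [0, 0.027, 0.0025, 8.9, 0, 0]
    - [0, 0.027, -0.002, 8.9, 0, 0]
    - [0, 0.0265, -0.006, 8.9, 0, 0]
    - [0, 0.025, -0.01, 8.9, 0, 0]
    - [0, 0.023, -0.0135, 8.9, 0, 0]
    - [0, 0.021, -0.017, 8.9, 0, 0]
    - [0, 0.018, -0.02, 8.9, 0, 0]
  grip: 0.55

```text
t: 58.18
ee_pos: [486.2, 261.8, 282.8]
orientation: [0.967, 1.353, -0.99]
ft_force: [1.2, -0.7, -0.4]
width: 39.2
```

```bash
python3 -c "
from h import *
status();plan((536.3,373,260,-.496),n=6)"
```

```text
t 58.17 pos [486.2 261.8 282.8] phi 0.312 F [ 1.2 -0.7 -0.4] mom [-0.02 -0.08 -0.  ] w 39.2 q6 0.16
6 rows -> (536.3, 373, 260, -0.496)
[[0.0036, 0.0137, -0.0151, 7.7, 0.1, 0.2], [0.0036, 0.0116, -0.0168, 7.7, 0.1, 0.2], [0.0037, 0.0092, -0.0182, 7.7, 0.1, 0.2], [0.0037, 0.0067, -0.0192, 7.7, 0.1, 0.2], [0.0037, 0.004, -0.0199, 7.7, 0.1, 0.2], [0.0038, 0.0013, -0.0203, 7.7, 0.1, 0.2]]
```

Call:
carry_out:
  commands:
    - [0, 0.0135, -0.015, 7.7, 0.1, 0.2]
    - [0.003, 0.0115, -0.017, 7.7, 0.1, 0.2]
    - [0.003, 0.009, -0.018, 7.7, 0.1, 0.2]
    - [0.003, 0.0065, -0.019, 7.7, 0.1, 0.2]
    - [0.003, 0.004, -0.016, 7.7, 0.1, 0.2]
    - [0.003, 0.001, -0.01, 5, 0.1, 0.2]
    - [0, 0, 0, 0, 0, 0]
    - [0, 0, 0, 0, 0, 0]

```text
t: 59.18
ee_pos: [526.7, 374.4, 260.6]
orientation: [1.539, 0.96, -1.54]
ft_force: [0.3, -0.6, -0.5]
width: 39.6
```

```bash
python3 -c "
from h import *
status();plan((536.3,373,215,-.496))"
```

```text
t 59.17 pos [526.7 374.4 260.6] phi -0.459 F [ 0.3 -0.6 -0.5] mom [-0.02  0.02  0.01] w 39.6 q6 1.06
1 rows -> (536.3, 373, 215, -0.496)
[[0.0456, 0.0094, -0.0029, 2.1, -0.1, 0.2]]
```

Call:
carry_out:
  commands:
    - [0.02, 0.0095, -0.003, 2.1, 0, 0.2]
    - [0.02, 0, 0, 0, 0, 0]
    - [0, 0, 0, 0, 0, 0]

```text
t: 59.55
ee_pos: [537.0, 372.0, 217.5]
orientation: [1.567, 0.931, -1.566]
ft_force: [-0.8, 0.3, -0.5]
width: 39.3
```

```bash
python3 -c "
from h import *
status();plan((536.3,373,168,-.496))"
```

```text
t 59.55 pos [537.  372.  217.5] phi -0.498 F [-0.8  0.3 -0.5] mom [-0.06  0.    0.02] w 39.3 q6 1.09
1 rows -> (536.3, 373, 168, -0.496)
[[0.0495, -0.0011, -0.0005, -0.1, -0.0, -0.0]]
```

Call:
carry_out:
  commands:
    - [0.018, -0.001, -0.0005, 0, 0, 0]
    - [0.014, 0, 0, 0, 0, 0]
    - [0.01, 0, 0, 0, 0, 0]
    - [0.004, 0, 0, 0, 0, 0]
    - [0, 0, 0, 0, 0, 0]

```text
t: 60.18
ee_pos: [536.9, 372.6, 168.3]
orientation: [1.568, 0.93, -1.566]
ft_force: [-0.1, -0.0, -0.2]
width: 39.4
```

Call:
carry_out:
  commands:
    - [0, 0, 0, 0, 0, 0]
    - [0, 0, 0, 0, 0, 0]
    - [0, 0, 0, 0, 0, 0]
    - [0, 0, 0, 0, 0, 0]
    - [0, 0, 0, 0, 0, 0]
  grip: 1

```text
t: 60.8
ee_pos: [535.9, 374.6, 169.4]
orientation: [1.569, 0.934, -1.566]
ft_force: [1.1, 0.5, -1.7]
width: 13.7
```

```bash
python3 -c "
from h import *
status()"
```

```text
t 60.8 pos [535.9 374.6 169.4] phi -0.499 F [ 1.1  0.5 -1.7] mom [-0.13 -0.14  0.04] w 13.7 q6 1.09
```

Call:
carry_out:
  commands:
    - [0, 0, 0, -6, 0, 0]
    - [0, 0, 0, -6, 0, 0]
    - [0, 0, 0, -6, 0, 0]
    - [0, 0, 0, -6, 0, 0]
    - [0, 0, 0, -6, 0, 0]
    - [0, 0, 0, -6, 0, 0]
    - [0, 0, 0, -6, 0, 0]
    - [0, 0, 0, 0, 0, 0]

```text
t: 61.8
ee_pos: [534.7, 374.8, 169.3]
orientation: [1.023, 1.325, -1.02]
ft_force: [-0.4, 1.2, -1.6]
width: 14.2
```

```bash
python3 -c "
from h import *
status();plan((536,373.5,169,.883))"
```

```text
t 61.8 pos [534.7 374.8 169.3] phi 0.253 F [-0.4  1.2 -1.6] mom [ 0.12 -0.2   0.03] w 14.2 q6 0.33
4 rows -> (536, 373.5, 169, 0.883)
[[0.0001, 0.0002, 0.0004, -9.0, -0.1, -0.0], [0.0001, 0.0002, 0.0004, -9.0, -0.1, -0.0], [0.0001, 0.0001, 0.0004, -9.0, -0.1, -0.0], [0.0001, 0.0, 0.0005, -9.0, -0.1, -0.0]]
```

Call:
carry_out:
  commands:
    - [0, 0, 0, -6, 0, 0]
    - [0, 0, 0, -6, 0, 0]
    - [0, 0, 0, -6, 0, 0]
    - [0, 0, 0, -6, 0, 0]
    - [0, 0, 0, -5, 0, 0]
    - [0, 0, 0, -2.5, 0, 0]
    - [0, 0, 0, 0, 0, 0]
    - [0, 0, 0, 0, 0, 0]

```text
t: 62.8
ee_pos: [533.9, 374.2, 169.4]
orientation: [0.606, 1.492, -0.601]
ft_force: [-1.1, 1.5, -1.9]
width: 13.4
```

```bash
python3 -c "
from h import *
status();plan((536,373.5,169,.883))"
```

```text
t 62.8 pos [533.9 374.2 169.4] phi 0.8 F [-1.1  1.5 -1.9] mom [ 0.14 -0.15  0.05] w 13.4 q6 -0.21
1 rows -> (536, 373.5, 169, 0.883)
[[0.0003, 0.0009, 0.002, -4.8, -0.4, -0.0]]
```

Call:
carry_out:
  commands:
    - [0, 0, 0.0005, -3, 0, 0]
    - [0, 0, 0, -2, 0, 0]
    - [0, 0, 0, 0, 0, 0]
    - [0, 0, 0, 0, 0, 0]

```text
t: 63.3
ee_pos: [533.8, 374.1, 169.3]
orientation: [0.54, 1.511, -0.535]
ft_force: [-1.9, 1.8, -1.7]
width: 14.0
```

```bash
python3 -c "
from h import *
status()"
```

```text
t 63.3 pos [533.8 374.1 169.3] phi 0.885 F [-1.9  1.8 -1.7] mom [ 0.22 -0.05  0.05] w 14.0 q6 -0.3
```

Call:
carry_out:
  commands:
    - [0, 0, 0, 0, 0, 0]
    - [0, 0, 0, 0, 0, 0]
    - [0, 0, 0, 0, 0, 0]
    - [0, 0, 0, 0, 0, 0]
    - [-0.015, 0, 0, 0, 0, 0]
    - [-0.04, 0, 0, 0, 0, 0]
    - [-0.04, 0, 0, 0, 0, 0]
    - [-0.04, 0, 0, 0, 0, 0]
  grip: 0.55

```text
t: 64.3
ee_pos: [534.2, 372.1, 308.4]
orientation: [0.538, 1.512, -0.539]
ft_force: [-0.6, 0.6, 0.2]
width: 39.6
```

Call:
carry_out:
  commands:
    - [0, -0.03, -0.03, 0, 0, 0]
    - [0, -0.03, 0, 0, 0, 0]
    - [0, -0.03, 0.01, 0, 0, 0]
    - [0, -0.04, 0.03, 0, 0, 0]
    - [0, -0.04, 0.03, 0, 0, 0]
    - [0, -0.04, 0.03, 0, 0, 0]
    - [0, -0.04, 0.03, 0, 0, 0]
    - [0, 0, 0, 0, 0, 0]

```text
t: 65.3
ee_pos: [453.5, 110.9, 320.9]
orientation: [0.548, 1.498, -0.524]
ft_force: [-0.4, 1.4, 0.1]
width: 39.3
```

```bash
python3 -c "
from h import *
status()
a=im('top');b=im('side')
g=lambda p,x0,y0,w,h,s:cv2.convertScaleAbs(cv2.resize(p[y0:y0+h,x0:x0+w],(w*s,h*s),interpolation=cv2.INTER_CUBIC),alpha=1.4,beta=10)
M=np.zeros((600,800,3),np.uint8);M[:,:400]=g(b,240,70,80,120,5);M[:400,400:]=g(a,120,175,40,40,10);M[400:,400:]=g(a,110,120,200,100,2)
cv2.imwrite('pics/g1.png',M)"
```

```text
t 65.3 pos [453.5 110.9 320.9] phi 0.886 F [-0.4  1.4  0.1] mom [ 0.02 -0.12 -0.01] w 39.3 q6 -0.68
```

View pics/g1.png

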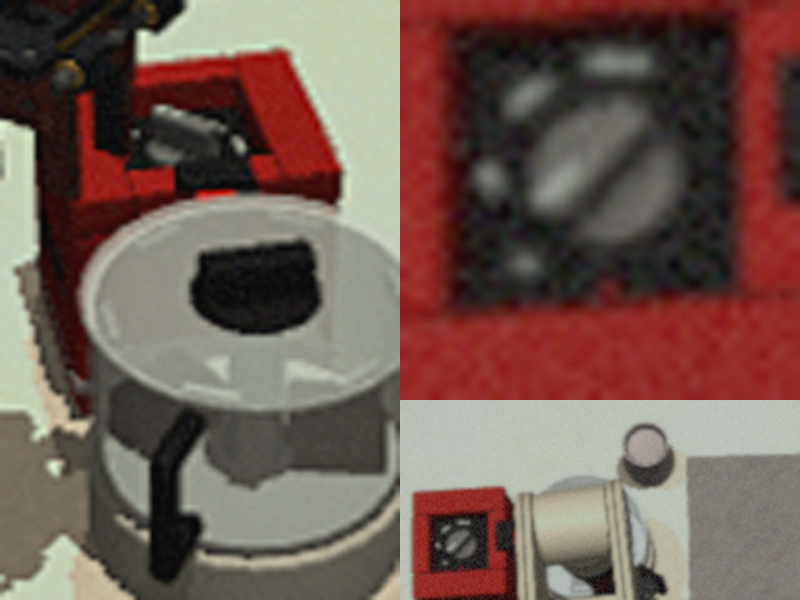

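```bash
python3 -c "
from h import *
c=np.array([535.5,373.5])
f=lambda P:((proj('top',P)[0]+.4-[120,175])*10+[400,0]).round()
for a in(2.3,2.38,2.454,2.53):
  d=np.array([np.cos(a),np.sin(a)]);n=np.array([-d[1],d[0]])*7
  print(a,'edge+',f([*(c+23*d+n),183]),f([*(c-23*d+n),183]),'edge-',f([*(c+23*d-n),183]),f([*(c-23*d-n),183]))
for p in((525,262),(490,180),(530,95)):
  q=ray('top',120+(p[0]-400)/10-.4,175+p[1]/10-.4,155);print('dot ang',q,.112+np.pi-np.arctan2(q[1]-c[1],q[0]-c[0]))
a=cv2.imread('pics/raw_top.png')[175:215,120:160];b=cv2.imread('pics/raw_side.png')[82:112,258:298]
M=np.zeros((600,800,3),np.uint8)
M[:,:400]=cv2.convertScaleAbs(cv2.resize(a[5:29,8:24+8],None,fx=16.66,fy=25,interpolation=cv2.INTER_CUBIC)[:600,:400],alpha=1.6) if 0 else 0
K=cv2.resize(a[4:28,8:32],(600,600),interpolation=cv2.INTER_CUBIC)
cv2.imwrite('pics/g2.png',cv2.convertScaleAbs(K,alpha=1.7))
c2=lambda P:((proj('top',P)[0]+.5-[128,179])*25).round()
for A in(2.3,2.454):
  d=np.array([np.cos(A),np.sin(A)]);n=np.array([-d[1],d[0]])*7
  print(A,[c2([*(c+s*23*d+t*n),183]).tolist() for s,t in((1,1),(-1,1),(1,-1),(-1,-1))])
"
```

```text
2.3 edge+ [547. 209.] [663. 122.] edge- [521. 176.] [638.  89.]
2.38 edge+ [552. 212.] [661. 116.] edge- [523. 182.] [633.  86.]
2.454 edge+ [556. 215.] [659. 112.] edge- [526. 186.] [628.  83.]
2.53 edge+ [561. 217.] [656. 107.] edge- [528. 191.] [623.  81.]
dot ang [503.52989589 399.60655591 155.        ] 0.7967769143079764
dot ang [530.37000637 414.00875659 155.        ] 1.5568277480994308
dot ang [559.55785551 404.10098356 155.        ] 2.349052928650785
2.3 [[169.0, 426.0], [461.0, 206.0], [105.0, 343.0], [397.0, 125.0]]
2.454 [[193.0, 439.0], [449.0, 181.0], [117.0, 368.0], [373.0, 111.0]]
```

View pics/g2.png

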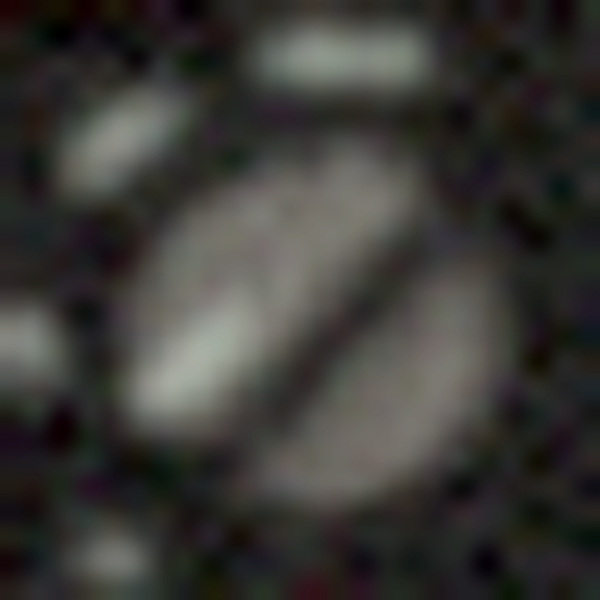

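g2 shows the pointer towards the lower left, with its tip near (140,405) and the bar edge running from (265,415) to (430,230). That matches the model for 0.8 rad, with the one-dot mark at (110,555). I'll do a quick check that the bystanders haven't moved, then hand in.

```bash
python3 -c "
from h import *
im('top');b=cv2.imread('pics/raw_top.png');s=im('side').astype(int)
# bystanders as in first side view (800px coords): jar (543,377), tamper(316,412), pitcher(502,250)
a0=cv2.resize(cv2.imread('pics/a2.png'),(560,420))
for n,(u,v) in dict(jar=(543,377),tamper=(316,412),pitcher=(502,250)).items():
  x,y=int(u*.7),int(v*.7);t=cv2.cvtColor(a0[y-18:y+18,x-12:x+12],6);g=cv2.cvtColor(s.astype(np.uint8),6)[y-28:y+28,x-22:x+22]
  r=cv2.matchTemplate(g,t,cv2.TM_CCOEFF_NORMED);print(n,np.array(cv2.minMaxLoc(r)[3])-10,round(r.max(),2))
status();print(ctrl.close_job())"
```

```text
jar [0 0] 0.93
tamper [0 0] 0.99
pitcher [0 0] 1.0
t 65.5 pos [453.9 114.2 320.3] phi 0.89 F [ 0.2 -0.7  0.1] mom [ 0.03 -0.15 -0.01] w 39.4 q6 -0.68
the job is handed in; nothing more can be done
None
```

The bowl cutter is set up as asked and the job is handed in, at about 65 s of the 210 s allowed.

- **Blade:** It dropped fully home without needing to be turned, because I lined it up with the cross-pin from the camera images first. The cap top sits at the expected 169 mm.
- **Chocolate:** All four blocks are in the bowl and the board is empty. One block was knocked aside during the run, so I measured its position again before picking it up.
- **Lid:** I seated the clear lid about 0.63 rad anticlockwise of the catch and turned it clockwise to the stop. The tab was within about 0.005 rad of home in both views.
- **Dial:** I turned it from about 2.2 back to about 0.80, the mark with one dot. The gripper angle gave that value. The enlarged picture agreed only roughly: its edges read 0.84 to 0.92, but it was blurry.
- **Bystanders:** The jar, tamper and pitcher had not moved by a pixel compared with the first picture. The gripper ended clear, touching nothing.

No check failed. The two cameras disagreed by 3–6 mm on some positions, so I averaged them.

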